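# Slide a wet model boat into the curing bay and tip the lamp over it

### The job

The model boat's varnish is still wet, so without touching the boat or lifting its cradle, push the wooden cradle across the bench, bow first, into the curing bay, centred and straight, until it presses lightly against the sprung bumper and stays resting against it; do not ram it. Then tip the lamp on the roof's front edge back over the clear roof to 50 degrees from upright and leave it there. Leave everything else on the bench where it is.

Things in the scene. Friction and masses are not known exactly. Their poses are not given: they have to be found in the camera images.
- cradle: loose wooden cradle block, 160 (x) x 96 (y) x 30 mm tall, too wide to grasp, model boat fixed on top, about 0.6 kg together. Origin: centre of its underside; +x points to the bow, +y to port, z up. Push only on its upright faces, between 0 and 30 mm above the table.
- boat: the wet model boat, navy hull with red wheelhouse, fixed to the cradle: 131 mm long (from 64 mm behind to 67 mm ahead of the cradle's centre), 62 mm wide, from 30 mm up to 114 mm (mast top) above the table; hull deck at 63 mm. Must not be touched. Origin: on the cradle's top, at its centre; axes as the cradle's.
- bay: fixed curing bay: the table is its floor, front and sides are open, a clear roof 250 (x) x 280 (y) mm stands on two 20 mm posts at the far corners (x 235, y +-130 mm). Origin: on the table under the middle of the roof's front edge; +x points into the bay along its middle line (yellow on the roof). Centred and straight: the cradle's origin on this x axis, cradle x along bay x.
- roof_edge (a point): middle of the roof's front lower edge, 150 mm above the table; the roof is 6 mm thick. When the cradle is home its stern face is 16 to 40 mm in under this edge, so the tool must lean back (about 35 degrees) to push it there.
- mid_line (a point): a point inside the bay on its middle line, 85 mm behind the roof's front edge, 17 mm above the table. The bumper stands beyond it: a black rubber pad, 70 mm wide, 6 to 28 mm above the table, facing the front; its face is clamped anywhere from 91 to 109 mm beyond this point (not measured: feel for it). Sprung, 1 N per mm, it gives up to 6 mm, then is solid.
- lamp (a joint): tilt of the curing lamp about its hinge along the roof's front edge, rad: 0 = upright, positive = leaning back over the roof (away from the robot), 0.873 = the wanted 50 degrees, range -0.35 to 1.25. A stiff hinge (0.35 N m): it stays where it is left.
- lamp_top (a point): middle of the lamp's free edge. White panel 200 mm wide (along bay y), 12 mm thick, reaching from 10 to 110 mm from its hinge axis, which runs along bay y, 6 mm behind the roof's front edge and 167 mm above the table; this point lies 110 mm from the axis. Its x axis is the panel's normal, z points from hinge to free edge.
- varnish: bystander: amber varnish jar, 58 mm across, 62 mm tall. Leave it alone.
- tin: bystander: blue paint tin, 64 mm across, 55 mm tall. Leave it alone.
- sander: bystander: cork sanding block, 90 x 50 x 35 mm. Leave it alone.
- spray: bystander: white spray can, 62 mm across, 180 mm tall. Leave it alone.
- brush: bystander: paint brush lying flat, about 200 mm long. Leave it alone.
- driver: bystander: screwdriver lying flat, about 200 mm long. Leave it alone.
- rib: bystander: plywood hull rib lying flat, a half-ring 150 mm wide, 90 mm deep, 12 mm thick. Leave it alone.
Mind the look-alikes: they are no part of the job. Leave any pink or purple look-alike of the cradle alone.

How it is judged:
By the outcome, as a careful person would: the job done as asked, in the order asked, and still so for the second after the job is handed in, with the robot touching nothing.
It also fails if it takes over 72 s, if anything falls off the work surface, if the arm or the gripper's body presses on something with over 40 N, if the wrist force passes 120 N, or if a joint passes its speed limit or range.

### The arm

A 6-joint arm with a two-finger parallel gripper is mounted at the origin on the work surface. World frame = base frame: x ahead of the robot, y to its left, z up, the work surface at z = 0. Lengths are in mm, angles in degrees, forces in N, time in s.
With the tool pointing down it reaches from about 300 to 850 mm from the base axis. Payload 4.2 kg.
Tool frame: the origin (TCP) lies between the finger pads; the fingertips stand 14 mm ahead of it and the grasp point (between the pads) lies 5 mm behind it (env.finger_overhang is the distance from the TCP to the fingertips, in mm); z points along the fingers, y is the line along which they close (so a half turn about z gives the same grasp; the last joint's range is limited). The gripper opens to 91 mm and grips with 3 to 60 N. Pads are 32 mm wide; open, the fingers measure 118 mm over their backs; the gripper's body (76 mm by 178 mm) begins 60 mm behind the grasp point.
Start: joints at [75.974, 18.312, 89.639, -0, 72.044, -1.146], TCP at [128.175, 560.547, 227.976] pointing down, gripper open.
Joint ranges: [-177.97, 177.97], [-48.28, 115.42], [12.27, 149.76], [-77.06, 257.06], [2.81, 150.46], [-146.56, 146.56]. Speed limits (degrees/s): [147.25, 147.25, 180, 180, 180, 180].

### API

Orientations are given as [roll, pitch, yaw] about the fixed x, y, z axes, in that order (R = Rz(yaw) Ry(pitch) Rx(roll)).
In Python, from workcell import status, cams, env, finder gives the robot as it stands.
- The arm moves only by the tool apply_moves, never from a script. Its argument "increments" is a list of rows, each a list of 7 numbers: the opening, from -1 (shut) to 1 (fully open), then the shift along the world's x, y, z in m, then the turn, a rotation vector about the world's x, y, z in degrees. In form: [[gripper, x, y, z, ax, ay, az], ...]. A call has 1 to 5 rows; each row shifts and turns the commanded pose from where the row before left it; what a row does not reach is not made up. A row lasts 1/12 s, in which the tool goes at most 41.7 mm and 7.16 degrees, less where a joint would pass 70% of its speed; a pose out of reach is approached as far as the arm can. A call with a gripper value outside its range is refused whole. The fingers move at their own pace and stop on an object; "newtons" is the grip in N (left out, the last holds). Time passes only in rows, so rows that do not move let the fingers close. It gives the time, the measured TCP pose, the force, the opening and the grip force at its end, in the units of the state.
- status.state(): the state, without advancing time (a new reading comes with each control period).
- cams.grab_frame(name): name is "scene" or "top"; returns a dict with "color" (400x640x3 uint8, red, green, blue), "intrinsics" (3x3 intrinsics, pixels), "k1" (the pictures are not rectified: a ray, as slopes to the right and down, at radius r is drawn at 1 + k1 r^2 times it, then the intrinsics apply), "R" (3x3) and "t" (3): a world point X has camera coordinates R X + t. Camera axes: x right, y down, z forward; pixel columns grow to the right and rows downward; lengths in mm; the calibration is good to about 2 mm. A picture is of the moment at which its call begins. There is no depth.
- env.job_done(): hands the job in; it is judged then, once.
Trained networks look in the newest picture that a camera, given by its name, has taken for a name from the list of things; names that differ only in an ending like _2 or _b are one class to them, and where a whole thing is asked for, a point or a joint stands for the part that bears it (a point fixed in the world has none). Each returns a list of dicts, best first, with "score" (0 to 1); they miss things now and then, are a little off and sometimes report something else, mostly with a low value. They report only what shows in the picture. A call takes as long as a camera call. They do not tell look-alikes from the thing itself.
- finder.boxes_of(query, camera): "rect" ([left, top, width, height] in pixels, round what is visible of it).
- finder.trace(query, camera): "pixels" (400x640 bool, what is visible of it) and "rect" ([left, top, width, height] in pixels, round what is visible of it).
The state is a dict: "time_s": time; "qpos": joint angles; "qvel": joint speeds; "effort": joint torques, N m; "ee_pos": TCP position; "ee_rot": TCP orientation; "force": force on the tool from outside, world axes, zero at the start; "torque": the same for the moment, N m; "gripper_width": finger opening in mm; "gripper_force": force on a finger pad.
Only numpy, scipy, OpenCV 4.12 (cv2) and the standard library are available. Lean on these libraries where they do the work, as an engineer would, in place of code of your own. Each camera call takes 0.05 s, during which the arm holds its last target. There are 200 camera calls.

## Working session

There is one attempt and no reset: what is moved stays moved. The work goes in short steps, Python scripts to look and compute and a tool call to move; the robot and the scene stay as the last step left them, time stands still between calls to the robot, and variables do not carry over. Pictures are saved under pics/ and viewed, at most 10 in all, crops included, and the job is handed in when it is done.

Besides the shell and the picture viewer there is one more tool, called after "Emit:" by a JSON object that holds its "api" and its "payload". apply_moves: Moves the arm, as the interface text tells. Its arguments: {"type":"object","properties":{"increments":{"type":"array","items":{"type":"array","items":{"type":"number"}}},"newtons":{"type":"number"}},"required":["increments"]}

```bash
mkdir -p pics; ls; python3 - <<'E'
from workcell import status,cams,env,finder
import cv2,numpy as np,pickle
s=status.state();print(s)
D={}
for c in("scene","top"):
    f=cams.grab_frame(c);D[c]=f
    cv2.imwrite(f"pics/{c}0.png",f["color"][:,:,::-1])
    print(c,f["intrinsics"].tolist(),f["k1"],np.round(f["R"],4).tolist(),f["t"])
    for q in["cradle","boat","bay","lamp","varnish","tin","sander","spray","brush","driver","rib"]:
        print(q,[(round(b["score"],2),np.round(b["rect"]).tolist()) for b in finder.boxes_of(q,c)])
pickle.dump(D,open("f0.pkl","wb"))
E
```

```text
pics
{'time_s': 0.0, 'qpos': array([ 7.59757045e+01,  1.83506759e+01,  8.97072438e+01, -1.56760102e-03,
        7.20440703e+01, -1.14555000e+00]), 'qvel': array([-0.00647231,  0.06760562, -0.02827911, -0.03293028,  0.02638892,
        0.01281051]), 'effort': array([ 1.32083307e-03, -4.12450862e+01, -2.31977373e+01,  7.27516576e-02,
        4.54723800e-02, -1.26751538e-04]), 'ee_pos': array([128.0456284 , 560.05756996, 227.12426662]), 'ee_rot': array([-1.79898001e+02, -5.48922991e-04,  1.67121739e+02]), 'force': array([0.1221946 , 0.17082907, 0.08190013]), 'torque': array([-0.06239568,  0.01863579,  0.0284951 ]), 'gripper_force': 0.0, 'gripper_width': 91.27999088347082}
scene [[491.5253827263077, 0.0, 315.83893918328897], [0.0, 491.5253827263077, 196.7916859954066], [0.0, 0.0, 1.0]] -0.05724180786350901 [[-0.8114, 0.5841, 0.0211], [0.4058, 0.589, -0.6989], [-0.4206, -0.5585, -0.7149]] [ 408.76638188 -112.98292452 2062.50957336]
cradle [(0.91, [306.0, 146.0, 41.0, 33.0]), (0.8, [336.0, 198.0, 39.0, 40.0]), (0.67, [292.0, 189.0, 24.0, 24.0])]
boat [(0.86, [314.0, 146.0, 28.0, 26.0]), (0
[... 777 characters left out ...]
75.0, 36.0, 56.0]), (0.61, [269.0, 230.0, 63.0, 58.0])]
boat [(0.85, [278.0, 245.0, 47.0, 33.0]), (0.83, [351.0, 175.0, 23.0, 48.0]), (0.61, [383.0, 283.0, 48.0, 28.0])]
bay [(0.83, [288.0, 65.0, 113.0, 102.0])]
lamp [(0.95, [303.0, 138.0, 88.0, 24.0]), (0.27, [168.0, 146.0, 19.0, 64.0])]
varnish [(0.63, [421.0, 186.0, 23.0, 25.0])]
tin [(0.83, [257.0, 189.0, 24.0, 29.0])]
sander [(0.85, [256.0, 131.0, 26.0, 34.0]), (0.28, [290.0, 65.0, 110.0, 102.0])]
spray [(0.78, [471.0, 159.0, 41.0, 33.0])]
brush [(0.88, [165.0, 148.0, 22.0, 66.0]), (0.51, [151.0, 223.0, 43.0, 60.0])]
driver [(0.87, [466.0, 217.0, 37.0, 66.0])]
rib [(0.83, [148.0, 226.0, 44.0, 59.0]), (0.48, [289.0, 63.0, 114.0, 102.0])]
```

View pics/scene0.png

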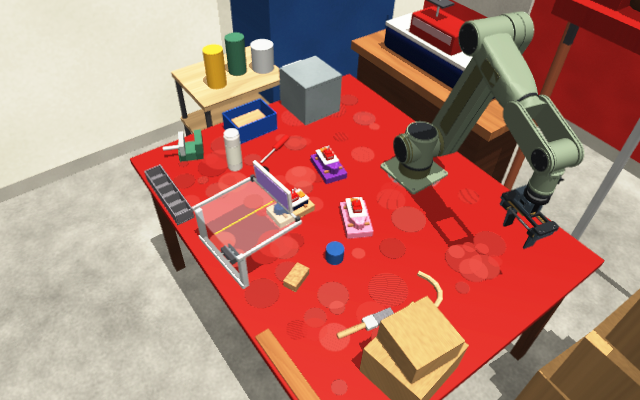

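View pics/top0.png

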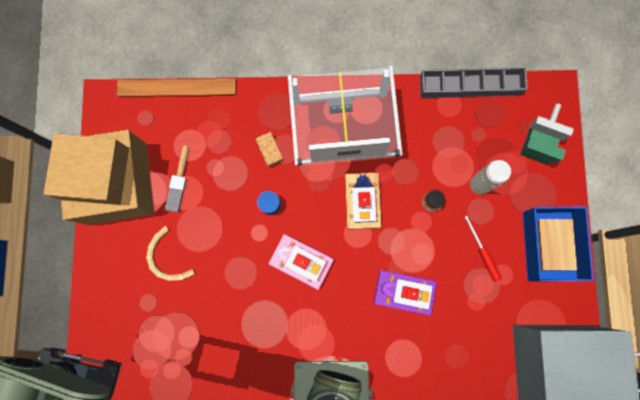

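The true wooden cradle is in the top view at about (345–381, 173–230), with its bow toward the bay. The bay roof is at about (290–402, 68–165). I'll crop in to measure both.

```bash
cat > h.py <<'E'
import numpy as np,cv2
def proj(f,X):
    c=np.atleast_2d(X)@np.array(f["R"]).T+np.array(f["t"]); s=c[:,:2]/c[:,2:]
    s=s*(1+f["k1"]*(s**2).sum(1,keepdims=True)); K=np.array(f["intrinsics"])
    return s@K[:2,:2].T+K[:2,2]
def back(f,uv,z):
    K=np.array(f["intrinsics"]); R=np.array(f["R"]); uv=np.atleast_2d(np.array(uv,float))
    d=(uv-K[:2,2])/K[0,0]; s=d.copy()
    for _ in range(20): s=d/(1+f["k1"]*(s**2).sum(1,keepdims=True))
    r=np.c_[s,np.ones(len(s))]@R; o=-R.T@np.array(f["t"])
    z=np.broadcast_to(z,len(s)); return o+r*((z-o[2])/r[:,2])[:,None]
E
python3 - <<'E'
import pickle,cv2,numpy as np
from h import *
D=pickle.load(open("f0.pkl","rb"))
a=D["top"]["color"][60:240,280:410,::-1]; b=D["scene"]["color"][150:290,190:340,::-1]
a=cv2.resize(a,None,fx=3.3,fy=3.3,interpolation=cv2.INTER_CUBIC);b=cv2.resize(b,None,fx=2.4,fy=2.4,interpolation=cv2.INTER_CUBIC)
o=np.zeros((600,800,3),np.uint8);o[:a.shape[0],:a.shape[1]]=a;o[:b.shape[0],435:435+b.shape[1]]=b
cv2.imwrite("pics/crop0.png",o)
# yellow line in top
im=D["top"]["color"].astype(int)
hsv=cv2.cvtColor(D["top"]["color"],cv2.COLOR_RGB2HSV)
m=(hsv[...,0]>18)&(hsv[...,0]<32)&(hsv[...,1]>150)&(hsv[...,2]>150);m[:65]=0;m[145:]=0;m[:,:325]=0;m[:,360:]=0
v,u=np.nonzero(m);P=back(D["top"],np.c_[u,v],156.5)
print(len(u),np.polyfit(P[:,0],P[:,1],1),P[:,0].min(),P[:,0].max())
# wood
m=((hsv[...,0]>10)&(hsv[...,0]<24)&(hsv[...,1]>60)&(hsv[...,1]<170)&(hsv[...,2]>150)).astype(np.uint8);m[:166]=0;m[236:]=0;m[:,:335]=0;m[:,390:]=0
v,u=np.nonzero(m);q=cv2.minAreaRect(np.c_[u,v].astype(np.float32));print(len(u),q)
print(back(D["top"],cv2.boxPoints(q),30).round(1).tolist())
E
```

```text
100 [ 7.58488922e-02 -1.04106984e+02] 701.3352069520402 882.4667395628027
900 ((362.7891845703125, 200.29620361328125), (55.6305046081543, 33.56536865234375), 87.56334686279297)
[[637.6, -49.6, 30.0], [640.3, -147.3, 30.0], [477.3, -149.7, 30.0], [474.4, -53.5, 30.0]]
```

View pics/crop0.png

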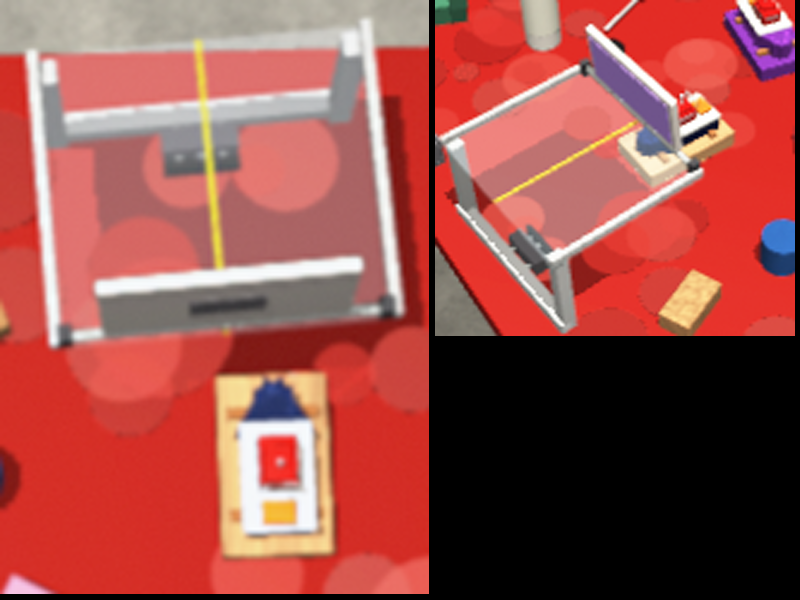

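The crop shows the roof corners at about (52,347), (402,312), (370,20) and (28,52), and the cradle top corners at about (216,377), (326,372), (333,553) and (222,558). The lamp is close to upright. Next I'll fit poses to these points.

```bash
cat >> h.py <<'E'
def pl(x,y,yaw,pts):
    c,s=np.cos(yaw),np.sin(yaw);p=np.array(pts,float);o=p.copy()
    o[:,0]=x+c*p[:,0]-s*p[:,1];o[:,1]=y+s*p[:,0]+c*p[:,1];return o
BOX=lambda h:[[x,y,h] for x,y in((-80,-48),(80,-48),(80,48),(-80,48))]
ROOF=[[0,140,156],[0,-140,156],[250,-140,156],[250,140,156]]
def lamp(th,r=110,n=0): # panel points in bay frame; n along normal (+ = back)
    return [[6+r*np.sin(th)+n*np.cos(th),y,167+r*np.cos(th)-n*np.sin(th)] for y in(100,-100)]
E
python3 - <<'E'
import pickle
from h import *
from scipy.optimize import least_squares as ls
D=pickle.load(open("f0.pkl","rb"));T,S=D["top"],D["scene"]
ct=lambda p:(np.array(p)+.5)/3.3-.5+[280,60]
cs=lambda p:(np.array(p)+.5-[435,0])/2.4-.5+[190,150]
r=ct([(52,347),(402,312),(370,20),(28,52)]);rb=back(T,r,156);print("roof",rb.round(0).tolist(),[round(np.linalg.norm(rb[i]-rb[(i+1)%4])) for i in range(4)])
rs=cs([(699,170),(583,66),(437,138),(553,264)]);print("roofS",back(S,rs,156).round(0).tolist())
f=ls(lambda p:np.r_[(proj(T,pl(*p,ROOF))-r).ravel()],[632,-56,.075]);print("bay top",f.x,np.rad2deg(f.x[2]),f.fun.round(1))
f2=ls(lambda p:np.r_[(proj(T,pl(*p,ROOF))-r).ravel(),(proj(S,pl(*p,ROOF))-rs).ravel()],[632,-56,.075],loss="soft_l1");b=f2.x;print("bay both",b,np.rad2deg(b[2]),f2.fun.round(1))
c=ct([(333,554),(326,372),(216,376),(222,559)])
f=ls(lambda p:(proj(T,pl(*p,BOX(30)))-c).ravel(),[557,-100,.02]);k=f.x;print("cradle",k,np.rad2deg(k[2]),f.fun.round(1))
l=ct([(97,292),(360,266)])
f3=ls(lambda p:(proj(T,pl(*b,lamp(p[0])))-l).ravel(),[.0]);print("lamp",f3.x,f3.fun)
for n,g in(("T",T),("S",S)):
    im=cv2.resize(g["color"][:,:,::-1],None,fx=4,fy=4,interpolation=cv2.INTER_CUBIC)
    for pts in(pl(*b,ROOF),pl(*b,[(0,0,156),(250,0,156)]),pl(*k,BOX(30)),pl(*k,BOX(0)),pl(*b,lamp(f3.x[0])),pl(*b,lamp(f3.x[0],10))):
        cv2.polylines(im,[((proj(g,pts)+.5)*4-.5).round().astype(int)],True,(0,255,0),1)
    cv2.imwrite(f"pics/ov{n}.png",im[240:240+720,1120:1640] if n=="T" else im[600:1180,760:1400])
a=cv2.imread("pics/ovT.png");a=cv2.resize(a,(430,595));bb=cv2.imread("pics/ovS.png");bb=cv2.resize(bb,(368,334))
o=np.zeros((600,800,3),np.uint8);o[:595,:430]=a;o[:334,432:]=bb;cv2.imwrite("pics/ov.png",o)
from workcell import finder
for q,z in(("cradle",15),("varnish",30),("tin",30),("spray",90),("sander",20),("driver",5)):
  for x in finder.boxes_of(q,"top"):
    L,t,w,h=x["rect"];print(q,back(T,[(L,t+h),(L+w,t)],z).round(0).tolist())
E
```

```text
roof [[635.0, 86.0, 156.0], [660.0, -199.0, 156.0], [909.0, -180.0, 156.0], [887.0, 105.0, 156.0]] [285, 250, 286, 253]
roofS [[630.0, 78.0, 156.0], [656.0, -196.0, 156.0], [903.0, -185.0, 156.0], [878.0, 104.0, 156.0]]
bay top [ 6.48051496e+02 -5.67404222e+01  7.81242615e-02] 4.476190461035537 [ 1.1 -0.7 -0.9  0.2 -1.2  0.3  0.9  0.3]
bay both [ 6.46101299e+02 -5.77706611e+01  8.21952531e-02] 4.709441098908448 [ 1.5  0.2 -0.5  0.7 -1.2  0.8  1.   1.2 -0.4  1.4 -0.7 -0.  -0.   1.9
 -2.1  0.5]
cradle [ 5.56364674e+02 -9.99201646e+01  1.61803741e-02] 0.9270671468463082 [ 0.  -0.1 -0.3  0.5  0.1  0.3  0.2 -0.7]
lamp [0.03882597] [ 0.30032178 -0.10877308  1.86676513 -0.14567299]
cradle [[235.0, -127.0, 15.0], [358.0, -297.0, 15.0]]
cradle [[469.0, -47.0, 15.0], [635.0, -155.0, 15.0]]
cradle [[310.0, 172.0, 15.0], [474.0, -10.0, 15.0]]
varnish [[521.0, -266.0, 30.0], [594.0, -335.0, 30.0]]
tin [[509.0, 206.0, 30.0], [592.0, 136.0, 30.0]]
spray [[565.0, -396.0, 90.0], [657.0, -513.0, 90.0]]
sander [[669.0, 214.0, 20.0], [772.0, 136.0, 20.0]]
sander [[662.0, 113.0, 20.0], [970.0, -222.0, 20.0]]
driver [[318.0, -388.0, 5.0], [506.0, -504.0, 5.0]]
```

View pics/ov.png

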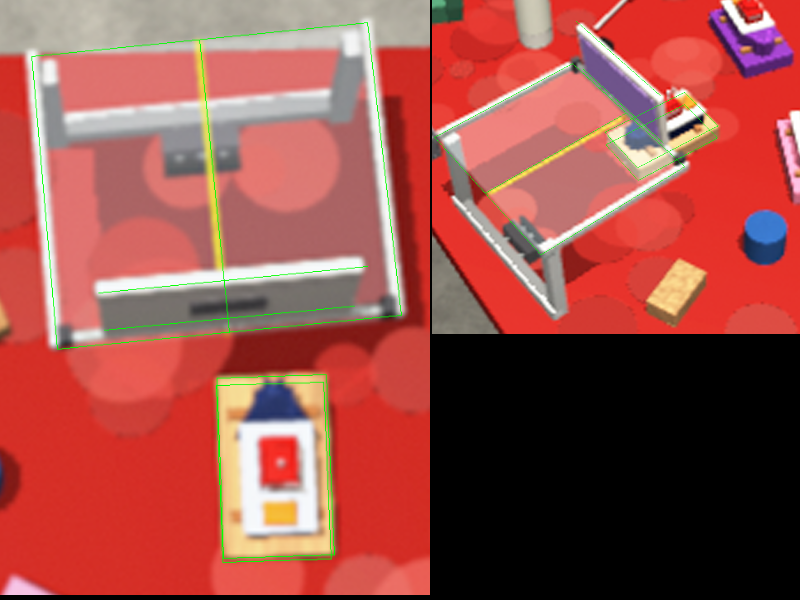

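The overlay matches in both views: the bay is at about (647, −57, 4.5°) and the cradle is 36 mm to the right of its middle line and turned −3.5°. I'll square it up with a two-finger push on the starboard face first, then push on the stern.

```bash
cat >> h.py <<'E'
from scipy.spatial.transform import Rotation as Ro
BAY=(647,-56.5,np.deg2rad(4.45))
def tool(push,lean,flip=1):
    # push: world heading deg of push; tool z leans so tips point to push dir; tool y horizontal
    p=np.array([np.cos(np.deg2rad(push)),np.sin(np.deg2rad(push)),0]);a=np.deg2rad(lean)
    z=np.sin(a)*p-np.cos(a)*np.array([0,0,1]);x=-flip*(np.cos(a)*p+np.sin(a)*np.array([0,0,1]))
    return Ro.from_matrix(np.c_[x,np.cross(z,x),z])
def togo(pos,R):
    from workcell import status
    s=status.state();C=Ro.from_euler("xyz",s["ee_rot"],degrees=True)
    v=(R*C.inv()).as_rotvec(degrees=True)
    print("t",round(s["time_s"],2),"d",((np.array(pos)-s["ee_pos"])/1000).round(4).tolist(),"rv",v.round(2).tolist(),round(np.linalg.norm(v),1),"F",s["force"].round(1),"w",round(s["gripper_width"],1),"q",s["qpos"].round(0))
E
python3 - <<'E'
from h import *
import pickle
T=pickle.load(open("f0.pkl","rb"))["top"]
# side push heading: tool y along cradle x; check both flips
for hd in (91,94.45):
  for fl in(1,-1):togo((530,-190,200),tool(hd,25,fl))
print(back(T,[(286,235),(333,262),(320,288),(269,259)],30).round(0).tolist())
print(back(T,[(325,262),(318,285)],63).round(0).tolist())
E
```

```text
t 1.5 d [0.4018, -0.7505, -0.0279] rv [18.1, -22.31, 102.02] 106.0 F [-0.1  0.1  0. ] w 91.3 q [76. 18. 90. -0. 72. -1.]
t 1.5 d [0.4018, -0.7505, -0.0279] rv [20.9, 16.96, -74.84] 79.5 F [-0.1  0.1  0. ] w 91.3 q [76. 18. 90. -0. 72. -1.]
t 1.5 d [0.4018, -0.7505, -0.0279] rv [18.95, -21.96, 105.39] 109.3 F [-0.1  0.1  0. ] w 91.3 q [76. 18. 90. -0. 72. -1.]
t 1.5 d [0.4018, -0.7505, -0.0279] rv [20.24, 17.47, -71.45] 76.3 F [-0.1  0.1  0. ] w 91.3 q [76. 18. 90. -0. 72. -1.]
[[459.0, 123.0, 30.0], [380.0, -11.0, 30.0], [307.0, 26.0, 30.0], [391.0, 171.0, 30.0]]
[[379.0, 11.0, 63.0], [316.0, 31.0, 63.0]]
```

Emit:
{"api": "apply_moves", "payload": {"increments": [[0.54,0.0167,-0.0313,0,0.87,0.707,-3.118],[0.54,0.0167,-0.0313,0,0.87,0.707,-3.118],[0.54,0.0167,-0.0313,0,0.87,0.707,-3.118],[0.54,0.0167,-0.0313,0,0.87,0.707,-3.118],[0.54,0.0167,-0.0313,0,0.87,0.707,-3.118]]}}

```text
time_s: 1.92
ee_pos: [212.0, 402.6, 228.0]
ee_rot: [177.1, -4.9, 151.5]
force: [1.4, -0.8, 0.8]
gripper_width: 70.3
gripper_force: 0.0
```

Emit:
{"api": "apply_moves", "payload": {"increments": [[0.54,0.0167,-0.0313,0,0.87,0.707,-3.118],[0.54,0.0167,-0.0313,0,0.87,0.707,-3.118],[0.54,0.0167,-0.0313,0,0.87,0.707,-3.118],[0.54,0.0167,-0.0313,0,0.87,0.707,-3.118],[0.54,0.0167,-0.0313,0,0.87,0.707,-3.118]]}}

```text
time_s: 2.33
ee_pos: [295.6, 246.0, 228.4]
ee_rot: [175.6, -10.2, 136.1]
force: [0.3, 0.1, -0.6]
gripper_width: 70.3
gripper_force: 0.0
```

Emit:
{"api": "apply_moves", "payload": {"increments": [[0.54,0.0167,-0.0313,0,0.87,0.707,-3.118],[0.54,0.0167,-0.0313,0,0.87,0.707,-3.118],[0.54,0.0167,-0.0313,0,0.87,0.707,-3.118],[0.54,0.0167,-0.0313,0,0.87,0.707,-3.118],[0.54,0.0167,-0.0313,0,0.87,0.707,-3.118]]}}

```text
time_s: 2.75
ee_pos: [379.3, 89.2, 228.4]
ee_rot: [175.7, -15.8, 120.4]
force: [0.9, 0.8, 1.1]
gripper_width: 70.2
gripper_force: 0.0
```

Emit:
{"api": "apply_moves", "payload": {"increments": [[0.54,0.0167,-0.0313,0,0.87,0.707,-3.118],[0.54,0.0167,-0.0313,0,0.87,0.707,-3.118],[0.54,0.0167,-0.0313,0,0.87,0.707,-3.118],[0.54,0.0167,-0.0313,0,0.87,0.707,-3.118],[0.54,0.0167,-0.0313,0,0.87,0.707,-3.118]]}}

```text
time_s: 3.17
ee_pos: [462.8, -67.4, 228.1]
ee_rot: [177.5, -21.2, 104.3]
force: [1.2, 0.7, -0.3]
gripper_width: 69.8
gripper_force: 0.0
```

Emit:
{"api": "apply_moves", "payload": {"increments": [[0.54,0.0167,-0.0313,0,0.87,0.707,-3.118],[0.54,0.0167,-0.0313,0,0.87,0.707,-3.118],[0.54,0.0167,-0.0313,0,0.87,0.707,-3.118],[0.54,0.0167,-0.0313,0,0.87,0.707,-3.118],[0.54,0,0,0,0,0,0]]}}

```text
time_s: 3.58
ee_pos: [531.5, -196.7, 226.1]
ee_rot: [180.0, -24.8, 90.6]
force: [0.7, -0.0, -0.2]
gripper_width: 70.7
gripper_force: 0.0
```

```bash
python3 - <<'E'
from h import *
togo((530,-182,100),tool(91,25,-1))
E
```

```text
t 3.58 d [-0.0015, 0.0147, -0.1261] rv [0.18, 0.05, 0.38] 0.4 F [ 0.7 -0.  -0.2] w 70.7 q [-33.  24.  85.  21.  85. -38.]
```

Emit:
{"api": "apply_moves", "payload": {"increments": [[0.54,0,0.004,-0.035,0.18,0,0.38],[0.54,0,0.003,-0.035,0,0,0],[0.54,0,0.003,-0.035,0,0,0],[0.54,0,0.003,-0.035,0,0,0],[0.54,0,0.003,-0.03,0,0,0]]}}

```text
time_s: 4.0
ee_pos: [528.2, -174.0, 56.0]
ee_rot: [-179.9, -25.2, 91.4]
force: [0.3, -0.0, -0.5]
gripper_width: 69.7
gripper_force: 0.0
```

Emit:
{"api": "apply_moves", "payload": {"increments": [[0.54,0,0,-0.018,0,0,0],[0.54,0,0,-0.01,0,0,0],[0.54,0,0,-0.003,0,0,0],[0.54,0,0,0,0,0,0]]}}

```text
time_s: 4.33
ee_pos: [529.2, -174.6, 27.0]
ee_rot: [-180.0, -25.2, 91.4]
force: [-0.3, 0.8, 0.2]
gripper_width: 69.9
gripper_force: 0.0
```

```bash
python3 - <<'E'
from h import *
from workcell import cams
togo((530,-182,23),tool(91,25,-1))
for c in("top","scene"):
    f=cams.grab_frame(c)["color"][:,:,::-1]
    f=f[110:260,280:450] if c=="top" else f[140:260,240:380]
    cv2.imwrite(f"pics/a{c}.png",cv2.resize(f,(400,int(400*f.shape[0]/f.shape[1])),interpolation=cv2.INTER_CUBIC))
a=[cv2.imread(f"pics/a{c}.png")[:340] for c in("top","scene")];h=max(x.shape[0] for x in a)
cv2.imwrite("pics/a.png",np.hstack([np.pad(x,((0,h-x.shape[0]),(0,0),(0,0))) for x in a]))
E
```

```text
t 4.33 d [0.0008, -0.0074, -0.004] rv [-0.18, -0.01, -0.4] 0.4 F [-0.3  0.8  0.2] w 69.9 q [-31.  35. 100.  24.  62. -47.]
```

View pics/a.png

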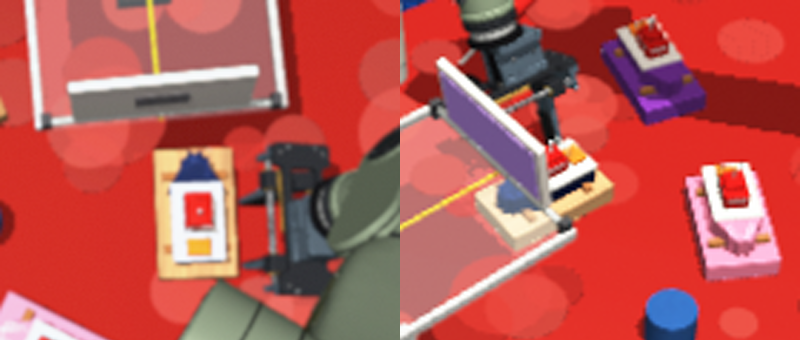

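Emit:
{"api": "apply_moves", "payload": {"increments": [[0.54,0,0.002,-0.001,0,0,0],[0.54,0,0.002,-0.001,0,0,0],[0.54,0,0.002,0,0,0,0]]}}

```text
time_s: 4.68
ee_pos: [529.3, -168.7, 25.6]
ee_rot: [179.9, -25.1, 91.4]
force: [-0.8, -2.2, 0.5]
gripper_width: 70.2
gripper_force: 1.5
```

Emit:
{"api": "apply_moves", "payload": {"increments": [[0.54,0,0.002,0,0,0,0],[0.54,0,0.002,0,0,0,0]]}}

```text
time_s: 4.85
ee_pos: [529.6, -165.7, 25.5]
ee_rot: [179.9, -25.0, 91.4]
force: [-0.2, -5.0, 2.6]
gripper_width: 70.4
gripper_force: 2.4
```

Emit:
{"api": "apply_moves", "payload": {"increments": [[0.54,0,0.002,0,0,0,0],[0.54,0,0.002,0,0,0,0]]}}

```text
time_s: 5.02
ee_pos: [529.7, -161.3, 25.4]
ee_rot: [179.9, -25.1, 91.4]
force: [-0.3, -5.6, 2.2]
gripper_width: 70.4
gripper_force: 2.6
```

Emit:
{"api": "apply_moves", "payload": {"increments": [[0.54,0,0.002,0,0,0,0],[0.54,0,0.002,0,0,0,0]]}}

```text
time_s: 5.18
ee_pos: [529.7, -157.3, 25.4]
ee_rot: [179.9, -25.1, 91.4]
force: [-1.1, -5.2, 3.7]
gripper_width: 70.5
gripper_force: 2.6
```

Emit:
{"api": "apply_moves", "payload": {"increments": [[0.54,-0.0002,0.002,0,0,0,0.4],[0.54,-0.0002,0.002,0,0,0,0.4],[0.54,-0.0002,0.002,0,0,0,0.4],[0.54,-0.0002,0.002,0,0,0,0.4],[0.54,-0.0002,0.002,0,0,0,0.4]]}}

```text
time_s: 5.6
ee_pos: [529.0, -147.1, 25.3]
ee_rot: [179.9, -25.1, 93.4]
force: [1.8, -5.3, 2.2]
gripper_width: 70.3
gripper_force: 2.5
```

Emit:
{"api": "apply_moves", "payload": {"increments": [[0.54,-0.0002,0.002,0,0,0,0.4],[0.54,-0.0002,0.002,0,0,0,0.4],[0.54,-0.0002,0.002,0,0,0,0.4],[0.54,-0.0002,0.001,0,0,0,0.3],[0.54,0,0,0,0,0,0]]}}

```text
time_s: 6.02
ee_pos: [528.0, -139.7, 25.3]
ee_rot: [179.9, -25.1, 94.9]
force: [1.9, -3.9, 2.6]
gripper_width: 69.8
gripper_force: 2.1
```

```bash
cat >> h.py <<'E'
def seecradle(prior,u0=335,u1=392,v0=150,v1=236):
    # fit cradle pose to wood mask edges (top cam): maximise IoU of visible silhouette excluding boat via masks
    from workcell import cams
    from scipy.optimize import minimize
    T=cams.grab_frame("top");hsv=cv2.cvtColor(T["color"],cv2.COLOR_RGB2HSV).astype(int)
    m=(hsv[...,0]>9)&(hsv[...,0]<26)&(hsv[...,1]>50)&(hsv[...,1]<185)&(hsv[...,2]>120)
    return T,m
E
python3 - <<'E'
from h import *
from workcell import cams
togo((530,-140,25),tool(94.45,25,-1))
T=cams.grab_frame("top");cv2.imwrite("pics/t2.png",T["color"][:,:,::-1])
L=cams.grab_frame("top")
import pickle;pickle.dump(T,open("t2.pkl","wb"))
hsv=cv2.cvtColor(T["color"],cv2.COLOR_RGB2HSV).astype(int)
print(hsv[200,340:380].tolist())
o=cv2.resize(T["color"][130:245,300:420,::-1],None,fx=5,fy=5,interpolation=cv2.INTER_CUBIC);cv2.imwrite("pics/b.png",o)
E
```

```text
t 6.02 d [0.002, -0.0003, -0.0003] rv [-0.14, 0.07, -0.41] 0.4 F [ 1.9 -3.9  2.6] w 69.8 q [-28.  34. 101.  24.  61. -48.]
[[21, 97, 246], [20, 57, 244], [8, 4, 244], [113, 4, 250], [108, 5, 251], [103, 7, 251], [132, 5, 238], [178, 79, 230], [0, 177, 231], [1, 218, 239], [1, 213, 246], [1, 212, 247], [1, 192, 246], [1, 158, 243], [1, 168, 244], [1, 202, 246], [1, 219, 246], [1, 225, 239], [1, 179, 221], [3, 77, 198], [6, 12, 207], [105, 6, 241], [108, 5, 250], [120, 1, 237], [11, 38, 200], [14, 108, 184], [15, 123, 226], [16, 117, 240], [13, 129, 223], [9, 151, 166], [3, 200, 144], [1, 213, 181], [1, 211, 207], [1, 211, 210], [1, 209, 212], [1, 211, 211], [1, 210, 209], [1, 210, 210], [1, 213, 210], [1, 188, 203]]
```

View pics/b.png

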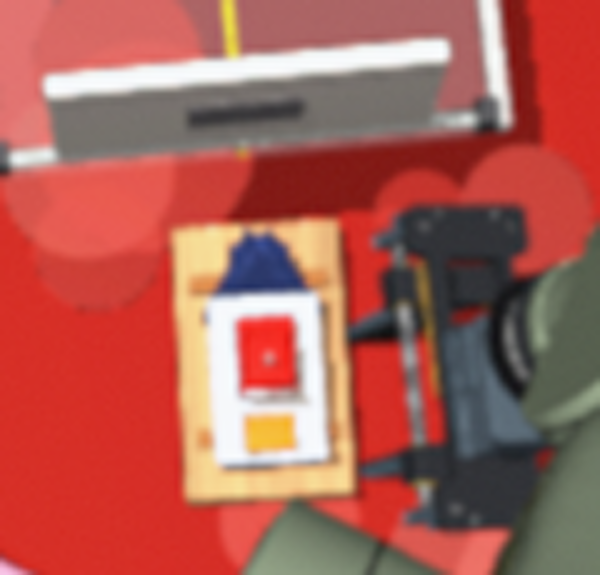

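The cradle is at crop (173–353, 218–503), now close to the yellow line, with both fingers on its starboard face. I'll fit its corners.

```bash
cat >> h.py <<'E'
def inbay(p,b=BAY):
    d=np.array(p[:2])-b[:2];c,s=np.cos(b[2]),np.sin(b[2]);return np.round([c*d[0]+s*d[1],-s*d[0]+c*d[1],np.rad2deg(p[2]-b[2])],2)
def fit(f,uv,pts,p0):
    from scipy.optimize import least_squares as ls
    r=ls(lambda p:(proj(f,pl(*p,pts))-uv).ravel(),p0);return r.x,r.fun.round(1)
E
python3 - <<'E'
from h import *
import pickle
T=pickle.load(open("t2.pkl","rb"))
c=(np.array([(353,498),(338,218),(173,228),(186,503)])+.5)/5-.5+[300,130]
p,r=fit(T,c,BOX(30),[552,-70,.08]);print(p,np.rad2deg(p[2]),r,inbay(p))
# line through yellow on roof, refit: subpixel centroids per row
h=cv2.cvtColor(T["color"],cv2.COLOR_RGB2HSV).astype(int)
P=[]
for v in range(74,141):
    w=np.array([(h[v,u,1]/255.)*(17<h[v,u,0]<33) for u in range(330,356)])
    if w.sum()>.5:P.append(((w*np.arange(330,356)).sum()/w.sum(),v))
Q=back(T,P,156);k=np.polyfit(Q[:,0],Q[:,1],1);print(len(P),np.rad2deg(np.arctan(k[0])),np.polyval(k,647),np.std(Q[:,1]-np.polyval(k,Q[:,0])))
E
```

```text
[ 5.52958241e+02 -6.90466530e+01  3.04136515e-02] 1.74257386851525 [ 0.  -0.7 -0.   0.8  0.1  0.3 -0.  -0.3] [-94.73  -5.21  -2.71]
67 4.375228871004037 -55.27389913595864 0.5192969917138547
```

Emit:
{"api": "apply_moves", "payload": {"increments": [[0.54,0,-0.005,0,0,0,0],[1,0,-0.003,0,0,0,-0.4],[1,0.01,0,0,0,0,0],[1,0.012,0,0,0,0,0],[1,0.003,0.0,0,0,0,0]]}}

```text
time_s: 6.53
ee_pos: [553.6, -147.4, 24.6]
ee_rot: [180.0, -25.2, 94.5]
force: [-0.6, 0.8, 0.4]
gripper_width: 90.6
gripper_force: 0.0
```

Emit:
{"api": "apply_moves", "payload": {"increments": [[1,0,0.002,0,0,0,0],[1,0,0.002,0,0,0,0],[1,0,0.002,0,0,0,0],[1,0,0,0,0,0,0]]}}

```text
time_s: 6.87
ee_pos: [551.4, -140.9, 24.9]
ee_rot: [-179.9, -25.2, 94.5]
force: [-0.4, 0.0, -0.1]
gripper_width: 91.1
gripper_force: 0.0
```

```bash
python3 - <<'E'
from h import *
togo((552.6,-132,25),tool(94.45,25,-1))
E
```

```text
t 6.87 d [0.0012, 0.0089, 0.0001] rv [-0.22, -0.09, -0.06] 0.2 F [-0.4  0.  -0.1] w 91.1 q [-27.  35.  98.  24.  62. -46.]
```

Emit:
{"api": "apply_moves", "payload": {"increments": [[1,0,0.0015,0,0,0,0],[1,0,0.0015,0,0,0,0],[1,0,0.0015,0,0,0,0],[1,0,0.0015,0,0,0,0]]}}

```text
time_s: 7.2
ee_pos: [552.6, -136.2, 25.1]
ee_rot: [179.9, -25.1, 94.5]
force: [-0.1, -2.2, -1.1]
gripper_width: 91.0
gripper_force: 1.3
```

Emit:
{"api": "apply_moves", "payload": {"increments": [[1,0,0.0015,0,0,0,0],[1,0,0.0013,0,0,0,0],[1,0,0,0,0,0,0],[1,0,0,0,0,0,0]]}}

```text
time_s: 7.53
ee_pos: [552.4, -133.0, 25.0]
ee_rot: [180.0, -25.1, 94.5]
force: [1.6, -2.9, -0.4]
gripper_width: 91.1
gripper_force: 1.4
```

```bash
python3 - <<'E'
from h import *
from workcell import cams
import pickle
togo((552.6,-132,25),tool(94.45,25,-1))
T=cams.grab_frame("top");pickle.dump(T,open("t3.pkl","wb"))
o=cv2.resize(T["color"][160:240,330:390,::-1],None,fx=7,fy=7,interpolation=cv2.INTER_CUBIC);cv2.imwrite("pics/c.png",o)
E
```

```text
t 7.53 d [0.0002, 0.001, -0.0] rv [-0.15, 0.01, -0.03] 0.2 F [ 1.6 -2.9 -0.4] w 91.1 q [-27.  35.  99.  24.  62. -46.]
```

View pics/c.png

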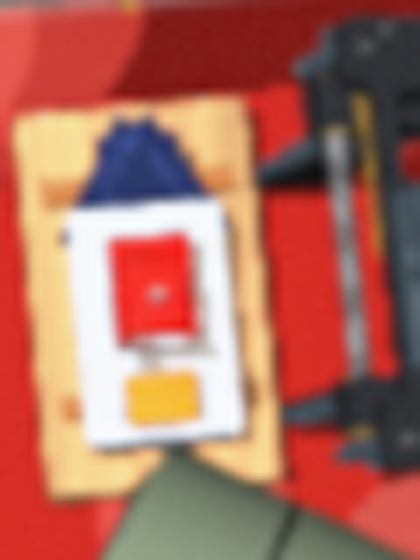

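```bash
cat >> h.py <<'E'
def edgefit(T,p0,sides="LRS",n=40,zS=30):
    """refine cradle pose: sample normals to the given sides of the top outline, find strongest red->wood step"""
    from scipy.optimize import least_squares as ls
    g=cv2.GaussianBlur(T["color"],(0,0),.7).astype(np.float32)[:,:,1]
    E={"L":((-70,48),(74,48),(0,1)),"R":((-70,-48),(74,-48),(0,-1)),"S":((-80,-40),(-80,40),(-1,0)),"B":((80,-40),(80,40),(1,0))}
    p=np.array(p0,float)
    for it in range(4):
        obs=[]
        for s in sides:
            a,b,nn=map(np.array,E[s])
            for k in np.linspace(0,1,n):
                q=a+(b-a)*k;d=np.arange(-9,9.01,.5)
                pts=pl(*p,[[*(q+nn*x),30] for x in d]);uv=proj(T,pts).astype(np.float32)
                v=cv2.remap(g,uv[:,0].reshape(1,-1),uv[:,1].reshape(1,-1),cv2.INTER_LINEAR)[0]
                gr=-np.gradient(v);i=gr.argmax()
                if gr[i]>5 and 0<i<len(d)-1:
                    w=np.clip(gr[max(0,i-4):i+5],0,None);obs.append((*q,*nn,(w*d[max(0,i-4):i+5]).sum()/w.sum()))
        o=np.array(obs)
        def res(t): # small pose change in cradle frame
            return (o[:,2]*(t[0]-t[2]*o[:,1])+o[:,3]*(t[1]+t[2]*o[:,0])-o[:,4])
        t=ls(res,[0,0,0],loss="soft_l1",f_scale=1).x
        c,s_=np.cos(p[2]),np.sin(p[2]);p=p+[c*t[0]-s_*t[1],s_*t[0]+c*t[1],t[2]]
    return p,len(o),np.median(abs(res([0,0,0])))
E
python3 - <<'E'
from h import *
import pickle
T=pickle.load(open("t3.pkl","rb"))
c=(np.array([(286,482),(247,95),(13,112),(48,497)])+.5)/7-.5+[330,160]
p,r=fit(T,c,BOX(30),[552,-65,.08]);print(p,np.rad2deg(p[2]),r,inbay(p))
for f,p0 in((pickle.load(open("f0.pkl","rb"))["top"],[556.4,-100,.016]),(pickle.load(open("t2.pkl","rb")),[553,-69,.03]),(T,p)):
  for s in("LR","LRB","L","R"):
    q=edgefit(f,p0,s);print(s,q[0].round(2),round(np.rad2deg(q[0][2]),2),q[1:],inbay(q[0]))
E
```

```text
[ 5.53077350e+02 -6.52375250e+01  6.96091806e-02] 3.9883122616584457 [-0.5 -0.7 -0.1  0.2  0.5  0.6  0.1 -0.1] [-94.32  -1.42  -0.46]
LR [ 5.564e+02 -9.974e+01  2.000e-02] 1.24 (80, np.float64(0.8147280526982805)) [-93.69 -36.08  -3.21]
LRB [ 5.5787e+02 -9.9780e+01  2.0000e-02] 1.32 (120, np.float64(0.7143600742321761)) [-92.22 -36.23  -3.13]
L [ 5.5639e+02 -9.9220e+01  2.0000e-02] 0.88 (40, np.float64(0.6990633932840069)) [-93.65 -35.57  -3.57]
R [ 5.5641e+02 -1.0068e+02  2.0000e-02] 1.43 (40, np.float64(0.7733312865052359)) [-93.74 -37.01  -3.02]
LR [ 5.5301e+02 -6.9360e+01  4.0000e-02] 2.26 (80, np.float64(0.6753215563971544)) [-94.7   -5.53  -2.19]
LRB [ 5.5499e+02 -6.9140e+01  4.0000e-02] 2.29 (120, np.float64(0.5647606862008248)) [-92.72  -5.47  -2.16]
L [ 5.5299e+02 -6.8710e+01  4.0000e-02] 2.25 (40, np.float64(0.48568459990683444)) [-94.67  -4.88  -2.2 ]
R [ 5.5303e+02 -6.9940e+01  4.0000e-02] 2.29 (40, np.float64(0.5248161144196741)) [-94.73  -6.11  -2.16]
LR [ 5.5304e+02 -6.4680e+01  8.0000e-02] 4.34 (80, np.float64(0.8661064494950841)) [-94.31  -0.87  -0.11]
LRB [ 5.5379e+02 -6.4630e+01  8.0000e-02] 4.44 (120, np.float64(0.664135577543159)) [-9.356e+01 -8.700e-01 -1.000e-02]
L [ 5.5298e+02 -6.3910e+01  8.0000e-02] 4.42 (40, np.float64(0.3796591770671242)) [-9.431e+01 -9.000e-02 -3.000e-02]
R [ 5.531e+02 -6.559e+01  8.000e-02] 4.44 (40, np.float64(0.5161055505419447)) [-9.432e+01 -1.780e+00 -1.000e-02]
```

Emit:
{"api": "apply_moves", "payload": {"increments": [[1,0,0.001,0,0,0,0],[1,0,0.001,0,0,0,0],[1,0,0,0,0,0,0],[1,0,-0.004,0,0,0,0],[1,-0.002,-0.015,0.002,0,0,0]]}}

```text
time_s: 8.0
ee_pos: [549.0, -147.7, 26.9]
ee_rot: [-179.8, -25.4, 94.6]
force: [-0.0, 0.3, 0.1]
gripper_width: 91.3
gripper_force: 0.0
```

Emit:
{"api": "apply_moves", "payload": {"increments": [[0,-0.005,-0.01,0.02,0,0,0],[-0.12,-0.01,0,0.04,0,0,0],[-0.12,-0.01,0,0.04,0,0,0],[-0.12,-0.01,0,0.04,0,0,0],[-0.12,0,0,0,0,0,0]]}}

```text
time_s: 8.42
ee_pos: [516.4, -161.7, 174.5]
ee_rot: [179.4, -24.9, 94.7]
force: [0.8, -0.3, 0.5]
gripper_width: 60.7
gripper_force: 0.0
```

```bash
python3 - <<'E'
from h import *
for fl in(1,-1):togo((440,-84,180),tool(4.45,20,fl))
E
```

```text
t 8.42 d [-0.0764, 0.0777, 0.0055] rv [-32.69, -37.31, 84.74] 98.2 F [ 0.8 -0.3  0.5] w 60.7 q [-31.  24.  93.  21.  78. -42.]
t 8.42 d [-0.0764, 0.0777, 0.0055] rv [-3.73, 4.0, -89.96] 90.1 F [ 0.8 -0.3  0.5] w 60.7 q [-31.  24.  93.  21.  78. -42.]
```

Emit:
{"api": "apply_moves", "payload": {"increments": [[-0.12,-0.012,0.0,0.01,-0.27,0.28,-6.43],[-0.12,-0.012,0.0,0,-0.27,0.28,-6.43],[-0.12,-0.012,0.005,0,-0.27,0.28,-6.43],[-0.12,-0.012,0.005,0,-0.27,0.28,-6.43],[-0.12,-0.012,0.008,0,-0.27,0.28,-6.43]]}}

```text
time_s: 8.83
ee_pos: [454.1, -142.5, 176.8]
ee_rot: [-178.7, -23.6, 61.4]
force: [-0.4, 0.1, 0.2]
gripper_width: 40.4
gripper_force: 0.0
```

Emit:
{"api": "apply_moves", "payload": {"increments": [[-0.12,-0.005,0.008,0,-0.27,0.28,-6.43],[-0.12,-0.004,0.008,0,-0.27,0.28,-6.43],[-0.12,-0.003,0.008,0,-0.27,0.28,-6.43],[-0.12,-0.002,0.008,0,-0.27,0.28,-6.43],[-0.12,-0.002,0.008,0,-0.27,0.28,-6.43]]}}

```text
time_s: 9.25
ee_pos: [438.2, -101.9, 176.9]
ee_rot: [-178.7, -21.6, 29.3]
force: [-0.3, 0.1, -0.2]
gripper_width: 40.1
gripper_force: 0.0
```

Emit:
{"api": "apply_moves", "payload": {"increments": [[-0.12,0,0.008,0,-0.27,0.28,-6.43],[-0.12,0,0.008,0,-0.27,0.28,-6.43],[-0.12,0,0.004,0,-0.27,0.28,-6.43],[-0.12,0,0,0,-0.27,0.28,-6.43],[-0.12,0,0,0,0,0,0]]}}

```text
time_s: 9.67
ee_pos: [438.1, -81.2, 176.8]
ee_rot: [-179.4, -20.2, 5.2]
force: [0.0, 0.1, -0.4]
gripper_width: 39.8
gripper_force: 0.0
```

```bash
python3 - <<'E'
from h import *
from workcell import cams
import pickle
togo((440,-84,26),tool(4.45,20,-1))
T=cams.grab_frame("top");pickle.dump(T,open("t4.pkl","wb"))
for s in("LR","LRB","LRS"):
    q=edgefit(T,(553.5,-64,.077),s);print(s,q[0].round(2),round(np.rad2deg(q[0][2]),2),q[1:],inbay(q[0]))
cv2.imwrite("pics/d.png",cv2.resize(T["color"][140:310,250:450,::-1],None,fx=3.5,fy=3.5,interpolation=cv2.INTER_CUBIC))
E
```

```text
t 9.67 d [0.0019, -0.0028, -0.1508] rv [-0.55, 0.17, -0.93] 1.1 F [ 0.   0.1 -0.4] w 39.8 q [-18.   1. 123.  14.  38.  57.]
LR [ 5.5338e+02 -6.2490e+01  8.0000e-02] 4.36 (80, np.float64(0.6960383454489465)) [-9.38e+01  1.29e+00 -9.00e-02]
LRB [ 5.5358e+02 -6.2430e+01  8.0000e-02] 4.35 (120, np.float64(0.6901342412311022)) [-93.6    1.34  -0.1 ]
LRS [ 5.5316e+02 -6.2450e+01  8.0000e-02] 4.35 (120, np.float64(0.688190957442284)) [-94.02   1.35  -0.1 ]
```

View pics/d.png

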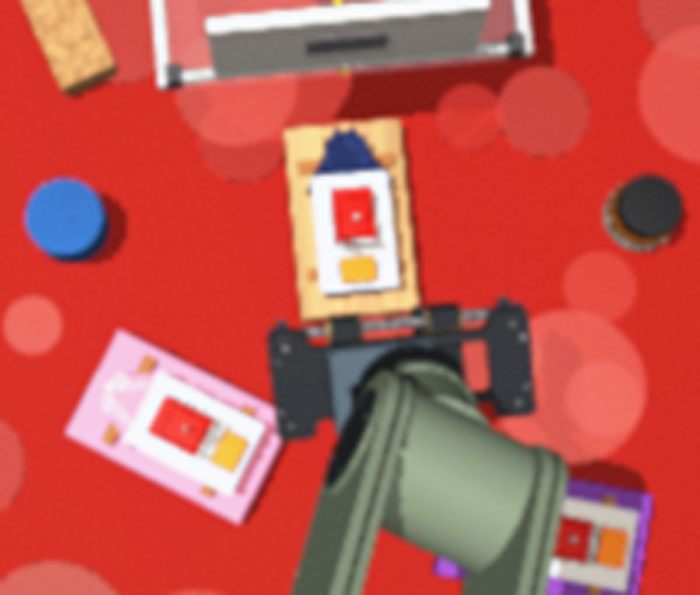

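Emit:
{"api": "apply_moves", "payload": {"increments": [[-0.12,0.0,-0.003,-0.03,-0.5,0.17,-0.9],[-0.12,0,0,-0.03,0,0,0],[-0.12,0,0,-0.03,0,0,0],[-0.12,0,0,-0.025,0,0,0],[-0.12,0,0,-0.015,0,0,0]]}}

```text
time_s: 10.13
ee_pos: [437.5, -85.7, 44.2]
ee_rot: [-179.9, -19.8, 4.5]
force: [-0.9, 0.5, -0.4]
gripper_width: 40.2
gripper_force: 0.0
```

Emit:
{"api": "apply_moves", "payload": {"increments": [[-0.12,0.0,0,-0.012,0,0,0],[-0.12,0,0,-0.006,0,0,0],[-0.12,0,0,-0.003,0,0,0],[-0.12,0,0,0,0,0,0]]}}

```text
time_s: 10.47
ee_pos: [438.7, -85.9, 24.7]
ee_rot: [-179.9, -19.9, 4.5]
force: [-0.6, 0.7, 0.5]
gripper_width: 40.1
gripper_force: 0.0
```

```bash
python3 - <<'E'
from h import *
togo((453,-83,26),tool(4.4,20,-1))
E
```

```text
t 10.47 d [0.0143, 0.0029, 0.0013] rv [-0.08, -0.07, -0.13] 0.2 F [-0.6  0.7  0.5] w 40.1 q [-18.  17. 135.  39.  12.  30.]
```

Emit:
{"api": "apply_moves", "payload": {"increments": [[-0.12,0.005,0.0004,0,0,0,0],[-0.12,0.004,0.0003,0,0,0,0],[-0.12,0.004,0.0003,0,0,0,0],[-0.12,0.003,0.0002,0,0,0,0]]}}

```text
time_s: 10.8
ee_pos: [455.0, -84.0, 25.9]
ee_rot: [-180.0, -20.0, 4.5]
force: [-5.3, -1.5, 4.3]
gripper_width: 39.9
gripper_force: 2.9
```

Emit:
{"api": "apply_moves", "payload": {"increments": [[-0.12,0.004,0.0003,0,0,0,0],[-0.12,0.004,0.0003,0,0,0,0],[-0.12,0.004,0.0003,0,0,0,0],[-0.12,0.004,0.0003,0,0,0,0]]}}

```text
time_s: 11.13
ee_pos: [470.1, -82.2, 25.8]
ee_rot: [-179.9, -20.0, 4.5]
force: [-7.0, -1.1, 4.3]
gripper_width: 40.4
gripper_force: 2.9
```

Emit:
{"api": "apply_moves", "payload": {"increments": [[-0.12,0.004,0.0003,0,0,0,0],[-0.12,0.004,0.0003,0,0,0,0],[-0.12,0.004,0.0003,0,0,0,0],[-0.12,0.004,0.0003,0,0,0,0],[-0.12,0.004,0.0003,0,0,0,0]]}}

```text
time_s: 11.55
ee_pos: [489.9, -80.6, 25.7]
ee_rot: [-179.9, -19.9, 4.5]
force: [-6.7, -0.1, 5.1]
gripper_width: 40.2
gripper_force: 3.0
```

```bash
python3 - <<'E'
from h import *
from workcell import cams
import pickle
togo((490,-80,26),tool(4.4,20,-1))
T=cams.grab_frame("top")
for s in("LR","LRB"):
    q=edgefit(T,(580,-61,.077),s);print(s,q[0].round(2),round(np.rad2deg(q[0][2]),2),q[1:],inbay(q[0]))
E
```

```text
t 11.55 d [0.0001, 0.0006, 0.0003] rv [-0.1, -0.06, -0.17] 0.2 F [-6.7 -0.1  5.1] w 40.2 q [-15.  19. 129.  29.  14.  43.]
LR [ 5.7977e+02 -5.8060e+01  9.0000e-02] 4.96 (74, np.float64(0.8734788681171288)) [-67.15   3.66   0.51]
LRB [ 5.7977e+02 -5.8060e+01  9.0000e-02] 4.96 (74, np.float64(0.8734788681171288)) [-67.15   3.66   0.51]
```

```bash
python3 - <<'E'
from h import *
from workcell import cams
import pickle
T=cams.grab_frame("top");pickle.dump(T,open("t5.pkl","wb"))
for s in("LR","LRS","L","R"):
    q=edgefit(T,(588.5,-60,.077),s);print(s,q[0].round(2),round(np.rad2deg(q[0][2]),2),q[1:],inbay(q[0]))
g=cv2.resize(T["color"][130:220,320:400,::-1],None,fx=6,fy=6,interpolation=cv2.INTER_CUBIC)
q=edgefit(T,(588.5,-60,.077),"LR")[0]
cv2.polylines(g,[((proj(T,pl(*q,BOX(30)))-[320,130]+.5)*6-.5).round().astype(int)],True,(0,255,0),1)
cv2.imwrite("pics/e.png",g)
E
```

```text
LR [ 5.8831e+02 -5.7540e+01  9.0000e-02] 4.99 (73, np.float64(0.7301961709321068)) [-58.59   3.52   0.54]
LRS [ 5.9306e+02 -5.7180e+01  9.0000e-02] 5.11 (112, np.float64(0.7489262594230555)) [-53.83   3.51   0.66]
L [ 5.8824e+02 -5.6620e+01  9.0000e-02] 5.27 (34, np.float64(0.5119119653915523)) [-58.59   4.44   0.82]
R [ 5.8835e+02 -5.8100e+01  9.0000e-02] 5.1 (40, np.float64(0.49562274275244744)) [-58.59   2.95   0.65]
```

View pics/e.png

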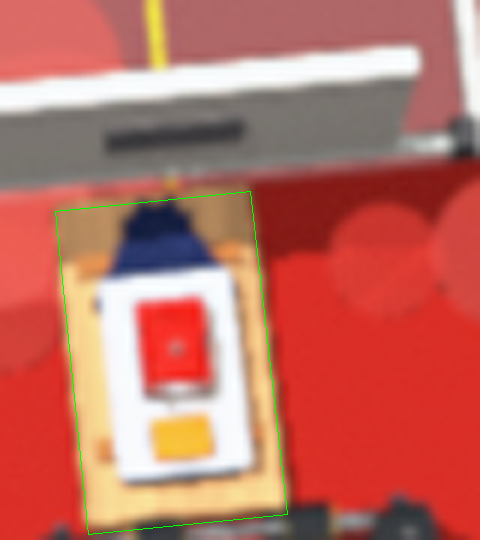

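Emit:
{"api": "apply_moves", "payload": {"increments": [[-0.12,0.004,0.00012,0,0,0,-0.06],[-0.12,0.004,0.00012,0,0,0,-0.06],[-0.12,0.004,0.00012,0,0,0,-0.06],[-0.12,0.004,0.00012,0,0,0,-0.06],[-0.12,0.004,0.00012,0,0,0,-0.06]]}}

```text
time_s: 12.07
ee_pos: [510.0, -80.2, 25.6]
ee_rot: [-179.9, -19.9, 4.2]
force: [-6.2, -0.3, 3.1]
gripper_width: 40.2
gripper_force: 2.7
```

Emit:
{"api": "apply_moves", "payload": {"increments": [[-0.12,0.004,0.00012,0,0,0,-0.06],[-0.12,0.004,0.00012,0,0,0,-0.06],[-0.12,0.004,0.00012,0,0,0,-0.06],[-0.12,0.004,0.00012,0,0,0,0],[-0.12,0.004,0.00012,0,0,0,0]]}}

```text
time_s: 12.48
ee_pos: [530.0, -79.6, 25.6]
ee_rot: [-179.9, -19.9, 4.0]
force: [-5.6, -0.4, 3.4]
gripper_width: 40.3
gripper_force: 2.7
```

Emit:
{"api": "apply_moves", "payload": {"increments": [[-0.12,0.004,0.00012,0,0,0,0],[-0.12,0.004,0.00012,0,0,0,0],[-0.12,0.004,0.00012,0,0,0,0],[-0.12,0.004,0.00012,0,0,0,0],[-0.12,0.004,0.00012,0,0,0,0]]}}

```text
time_s: 12.9
ee_pos: [549.9, -79.1, 25.6]
ee_rot: [-179.9, -19.9, 4.0]
force: [-5.8, 0.1, 3.8]
gripper_width: 40.3
gripper_force: 2.7
```

```bash
python3 - <<'E'
from h import *
from workcell import cams
import pickle
togo((560,-77,26),tool(4.4,20,-1))
T=cams.grab_frame("top");pickle.dump(T,open("t6.pkl","wb"))
for s in("LR","L","R"):
    q=edgefit(T,(648.5,-57,.077),s);print(s,q[0].round(2),round(np.rad2deg(q[0][2]),2),q[1:],inbay(q[0]))
S=cams.grab_frame("scene");pickle.dump(S,open("s6.pkl","wb"))
q=edgefit(T,(648.5,-57,.077),"LR")[0]
def ov(T,a,b,c,d,k):
    g=cv2.resize(T["color"][a:b,c:d,::-1],None,fx=k,fy=k,interpolation=cv2.INTER_CUBIC)
    for P in(pl(*q,BOX(30)),pl(*BAY,[(0,0,156),(250,0,156)]),pl(*BAY,ROOF)):
        cv2.polylines(g,[((proj(T,P)-[c,a]+.5)*k-.5).round().astype(int)],True,(0,255,0),1)
    return g
A=ov(T,70,210,310,410,4);B=ov(S,150,280,190,320,3);o=np.zeros((560,800,3),np.uint8);o[:,:400]=A;o[:390,405:795]=B;cv2.imwrite("pics/g.png",o)
E
```

```text
t 12.9 d [0.0101, 0.0021, 0.0004] rv [-0.08, -0.08, 0.35] 0.4 F [-5.8  0.1  3.8] w 40.3 q [-13.  23. 122.  20.  17.  55.]
LR [ 6.485e+02 -5.700e+01  8.000e-02] 4.35 (43, np.float64(0.6804071214826364)) [ 1.46 -0.62 -0.1 ]
L [ 6.4847e+02 -5.6580e+01  7.0000e-02] 3.92 (18, np.float64(0.40929508219870214)) [ 1.46 -0.2  -0.53]
R [ 6.4852e+02 -5.7250e+01  9.0000e-02] 5.11 (25, np.float64(0.49052432746595814)) [ 1.46 -0.86  0.66]
```

View pics/g.png

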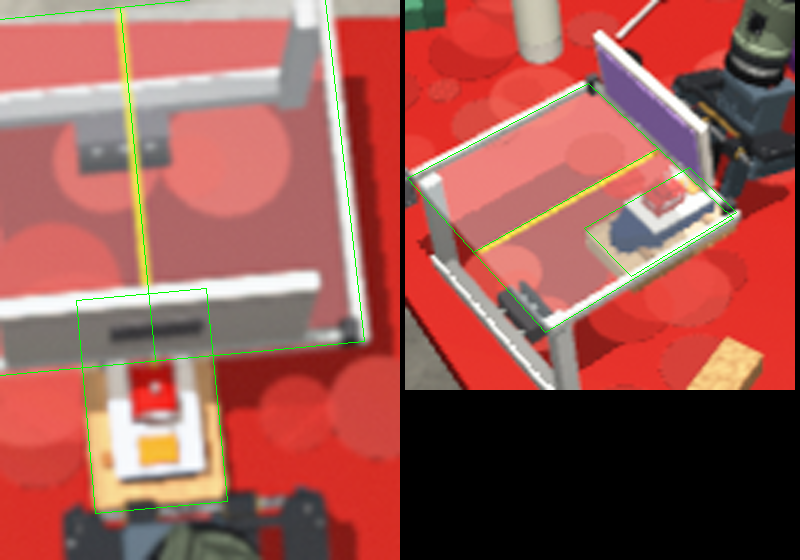

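The top view shows the cradle's stern half at crop (85–225, 290–510), with the yellow line along its middle. In the scene view the roof and line overlays match. The cradle is centred to about 0.6 mm, so I'll keep pushing and lean the tool back as it goes in.

Emit:
{"api": "apply_moves", "payload": {"increments": [[-0.12,0.004,0.00031,-0.0001,0.05,-0.65,0],[-0.12,0.004,0.00031,-0.0001,0.05,-0.65,0],[-0.12,0.004,0.00031,-0.0001,0.05,-0.65,0],[-0.12,0.004,0.00031,-0.0001,0.05,-0.65,0],[-0.12,0.004,0.00031,-0.0001,0.05,-0.65,0]]}}

```text
time_s: 13.42
ee_pos: [570.2, -77.7, 24.8]
ee_rot: [-179.9, -23.3, 4.0]
force: [-3.6, 0.4, -0.0]
gripper_width: 40.1
gripper_force: 1.6
```

Emit:
{"api": "apply_moves", "payload": {"increments": [[-0.12,0.004,0.00031,-0.0001,0.05,-0.65,0],[-0.12,0.004,0.00031,-0.0001,0.05,-0.65,0],[-0.12,0.004,0.00031,-0.0001,0.05,-0.65,0],[-0.12,0.004,0.00031,-0.0001,0.05,-0.65,0],[-0.12,0.004,0.00031,-0.0001,0.05,-0.65,0]]}}

```text
time_s: 13.83
ee_pos: [590.3, -76.3, 24.1]
ee_rot: [-179.9, -26.5, 4.0]
force: [-2.8, -0.1, -3.1]
gripper_width: 40.0
gripper_force: 1.3
```

Emit:
{"api": "apply_moves", "payload": {"increments": [[-0.12,0.004,0.00031,-0.0001,0.05,-0.65,0],[-0.12,0.004,0.00031,-0.0001,0.05,-0.65,0],[-0.12,0.004,0.00031,-0.0001,0.05,-0.65,0],[-0.12,0.004,0.00031,-0.0001,0.05,-0.65,0],[-0.12,0.004,0.00031,-0.0001,0.05,-0.65,0]]}}

```text
time_s: 14.25
ee_pos: [610.4, -75.1, 23.6]
ee_rot: [-179.9, -29.8, 4.0]
force: [-2.1, 0.4, -1.6]
gripper_width: 40.1
gripper_force: 1.3
```

```bash
python3 - <<'E'
from h import *
from workcell import status
togo((634,-72.5,24),tool(4.2,33,-1))
print(inbay([*status.state()["ee_pos"][:2],0]))
E
```

```text
t 14.25 d [0.0236, 0.0026, 0.0004] rv [0.17, -3.21, 0.21] 3.2 F [-2.1  0.4 -1.6] w 40.1 q [-12.  26. 122.  71.   9.   5.]
[-37.95 -15.71  -4.45]
```

Emit:
{"api": "apply_moves", "payload": {"increments": [[-0.12,0.004,0.00031,0,0.05,-0.65,0],[-0.12,0.004,0.00031,0,0.05,-0.65,0],[-0.12,0.004,0.00031,0,0.05,-0.65,0],[-0.12,0.004,0.00031,0,0.05,-0.65,0],[-0.12,0.004,0.00031,0,0.05,-0.65,0]]}}

```text
time_s: 14.67
ee_pos: [630.1, -74.0, 23.4]
ee_rot: [-180.0, -33.0, 3.9]
force: [-2.9, 0.2, -1.7]
gripper_width: 40.1
gripper_force: 1.3
```

Emit:
{"api": "apply_moves", "payload": {"increments": [[-0.12,0.003,0.00023,0,0,0,0],[-0.12,0.003,0.00023,0,0,0,0],[-0.12,0.002,0.00015,0,0,0,0],[-0.12,0.001,0.0001,0,0,0,0]]}}

```text
time_s: 15.0
ee_pos: [640.4, -72.8, 24.3]
ee_rot: [-179.9, -33.1, 4.0]
force: [-1.9, 0.6, -2.3]
gripper_width: 40.5
gripper_force: 1.3
```

```bash
python3 - <<'E'
from h import *
from workcell import status
togo((634,-72.5,24),tool(4.2,33,-1))
print(inbay([*status.state()["ee_pos"][:2],0]))
E
```

```text
t 15.0 d [-0.0064, 0.0003, -0.0003] rv [-0.09, 0.09, 0.19] 0.2 F [-1.9  0.6 -2.3] w 40.5 q [-12.  28. 121.  95.   9. -18.]
[ -7.89 -15.76  -4.45]
```

```bash
cat >> h.py <<'E'
def sidelines(T,p,xs=np.arange(20,76,4)):
    g=cv2.GaussianBlur(T["color"],(0,0),.7).astype(np.float32)[:,:,1]
    for y in(48,-48):
        out=[]
        for x in xs:
            d=np.arange(-12,12.01,.5);uv=proj(T,pl(*p,[[x,y+e,30] for e in d])).astype(np.float32)
            v=cv2.remap(g,uv[:,0].reshape(1,-1),uv[:,1].reshape(1,-1),cv2.INTER_LINEAR)[0]
            gr=-np.sign(y)*np.gradient(v);i=gr.argmax();out.append((d[i],round(float(gr[i]),0)))
        print(y,out)
def bowline(T,p,x=80,sg=1):
    g=cv2.GaussianBlur(T["color"],(0,0),.7).astype(np.float32)[:,:,1];out=[]
    for y in range(-44,45,8):
        d=np.arange(-14,14.01,.5);uv=proj(T,pl(*p,[[x+e,y,30] for e in d])).astype(np.float32)
        v=cv2.remap(g,uv[:,0].reshape(1,-1),uv[:,1].reshape(1,-1),cv2.INTER_LINEAR)[0]
        gr=-sg*np.gradient(v);i=gr.argmax();out.append((y,d[i],round(float(gr[i]),0)))
    print(out)
E
python3 - <<'E'
from h import *
from workcell import cams
import pickle
T=cams.grab_frame("top");S=cams.grab_frame("scene");pickle.dump((T,S),open("ts7.pkl","wb"))
c=pl(*BAY,[(93.1,0,0)])[0];p=(c[0],c[1],BAY[2]);print(p)
print("top");sidelines(T,p);bowline(T,p)
print("scene");sidelines(S,p,np.arange(-40,76,6));bowline(S,p)
E
```

```text
(np.float64(739.8193428444239), np.float64(-49.27645558404376), np.float64(0.07766715171374766))
top
48 [(np.float64(-1.5), 5.0), (np.float64(-1.5), 5.0), (np.float64(-0.5), 5.0), (np.float64(-2.5), 4.0), (np.float64(-1.0), 4.0), (np.float64(-1.5), 4.0), (np.float64(-0.5), 4.0), (np.float64(-1.0), 5.0), (np.float64(-1.0), 5.0), (np.float64(-1.5), 5.0), (np.float64(-0.5), 5.0), (np.float64(-1.0), 5.0), (np.float64(-1.0), 5.0), (np.float64(-1.5), 4.0)]
-48 [(np.float64(-3.0), 4.0), (np.float64(-3.5), 4.0), (np.float64(-4.0), 4.0), (np.float64(-3.0), 4.0), (np.float64(-0.5), 4.0), (np.float64(-2.0), 4.0), (np.float64(-1.0), 3.0), (np.float64(-1.5), 3.0), (np.float64(-3.5), 3.0), (np.float64(-3.5), 3.0), (np.float64(-2.5), 2.0), (np.float64(-1.5), 2.0), (np.float64(-2.0), 2.0), (np.float64(-2.5), 3.0)]
[(-44, np.float64(5.0), 2.0), (-36, np.float64(2.5), 3.0), (-28, np.float64(3.0), 5.0), (-20, np.float64(2.5), 5.0), (-12, np.float64(3.5), 2.0), (-4, np.float64(-2.0), 0.0), (4, np.float64(6.5), 1.0), (12, np.float64(4.0), 5.0), (20, np.float64(3.5), 5.0), (28, np.float64(1.0), 5.0), (36,
[... 683 characters left out ...]
-12.0), 0.0), (np.float64(-9.5), 3.0), (np.float64(-4.5), 5.0), (np.float64(-5.5), 6.0), (np.float64(-7.5), 6.0), (np.float64(-6.0), 4.0), (np.float64(-5.0), 1.0), (np.float64(-0.5), 0.0), (np.float64(-1.0), 1.0), (np.float64(0.5), 2.0), (np.float64(1.5), 3.0), (np.float64(3.0), 3.0), (np.float64(3.0), 3.0), (np.float64(3.5), 2.0), (np.float64(4.0), 2.0)]
[(-44, np.float64(3.0), 2.0), (-36, np.float64(3.5), 3.0), (-28, np.float64(5.5), 3.0), (-20, np.float64(8.0), 3.0), (-12, np.float64(7.5), 3.0), (-4, np.float64(8.5), 3.0), (4, np.float64(7.0), 3.0), (12, np.float64(9.0), 3.0), (20, np.float64(9.5), 3.0), (28, np.float64(8.5), 4.0), (36, np.float64(9.0), 3.0), (44, np.float64(-12.5), 1.0)]
```

```bash
python3 - <<'E'
from h import *
import pickle
T,S=pickle.load(open("ts7.pkl","rb"))
c=pl(*BAY,[(93.1,0,0)])[0];p=(c[0],c[1],BAY[2])
def prof(f,pts):
    uv=proj(f,pts).astype(np.float32);g=cv2.GaussianBlur(f["color"],(0,0),.6).astype(np.float32)
    return cv2.remap(g,uv[:,0].reshape(1,-1),uv[:,1].reshape(1,-1),cv2.INTER_LINEAR)[0]
d=np.arange(-15,15.01,.5)
for n,f,xs in(("T",T,range(100,230,6)),("S",S,range(60,230,6))):
    o=[]
    for x in xs:
        v=prof(f,pl(*BAY,[[x,e,156] for e in d]));w=v[:,1]-v[:,2]  # G-B for yellow
        w=np.clip(w-np.percentile(w,60),0,None);w[abs(d-d[w.argmax()])>5]=0
        o.append((w*d).sum()/w.sum())
    o=np.array(o);k=np.polyfit(list(xs),o,1);print(n,"yellow lat: at93",np.polyval(k,93).round(2),"slope deg",np.rad2deg(k[0]).round(2),"sd",np.std(o-np.polyval(k,list(xs))).round(2))
for z in(0,30):
    o=[]
    for x in np.arange(-30,76,6):
        v=prof(S,pl(*p,[[x,48+e,z] for e in d]))[:,1];gr=-np.gradient(v);o.append(d[gr.argmax()])
    print("S left z",z,np.median(o),np.rad2deg(np.polyfit(np.arange(-30,76,6),o,1)[0]).round(2),o)
for z in(0,30):
    o=[]
    for y in range(-40,41,8):
        v=prof(S,pl(*p,[[80+e,y,z] for e in d]))[:,1];gr=-np.gradient(v);o.append(d[gr.argmax()])
    print("S bow z",z,o)
E
```

```text
T yellow lat: at93 1.06 slope deg -0.03 sd 0.24
S yellow lat: at93 4.38 slope deg -0.07 sd 0.32
S left z 0 -14.5 2.36 [np.float64(-15.0), np.float64(-14.0), np.float64(-13.5), np.float64(-15.0), np.float64(-14.0), np.float64(-15.0), np.float64(-14.5), np.float64(-13.5), np.float64(-14.0), np.float64(-15.0), np.float64(-14.0), np.float64(-15.0), np.float64(-15.0), np.float64(-14.5), np.float64(-14.0), np.float64(-15.0), np.float64(-15.0), np.float64(1.0)]
S left z 30 5.5 -1.02 [np.float64(5.5), np.float64(6.5), np.float64(5.5), np.float64(5.0), np.float64(7.0), np.float64(6.0), np.float64(6.5), np.float64(4.0), np.float64(6.5), np.float64(6.5), np.float64(5.5), np.float64(5.5), np.float64(5.5), np.float64(3.5), np.float64(4.5), np.float64(4.5), np.float64(5.5), np.float64(3.5)]
S bow z 0 [np.float64(-3.5), np.float64(-4.5), np.float64(-2.5), np.float64(-2.5), np.float64(15.0), np.float64(-2.5), np.float64(-1.5), np.float64(14.5), np.float64(15.0), np.float64(12.0), np.float64(3.0)]
S bow z 30 [np.float64(1.0), np.float64(4.0), np.float64(8.0), np.float64(8.0), np.float64(8.5), np.float64(8.0), np.float64(8.5), np.float64(8.5), np.float64(10.0), np.float64(8.0), np.float64(6.0)]
```

Emit:
{"api": "apply_moves", "payload": {"increments": [[-0.12,0.001,0.0003,0,0,0,0],[-0.12,0.001,0.0003,0,0,0,0],[-0.12,0.001,0.0003,0,0,0,0]]}}

```text
time_s: 15.35
ee_pos: [643.0, -71.9, 24.5]
ee_rot: [-179.9, -33.1, 3.9]
force: [-2.3, -0.5, -0.9]
gripper_width: 40.3
gripper_force: 1.5
```

Emit:
{"api": "apply_moves", "payload": {"increments": [[-0.12,0.001,0.0003,0,0,0,0],[-0.12,0.001,0.0003,0,0,0,0]]}}

```text
time_s: 15.52
ee_pos: [645.1, -71.2, 24.4]
ee_rot: [-179.9, -33.1, 3.9]
force: [-3.1, -0.8, -0.8]
gripper_width: 40.0
gripper_force: 1.5
```

Emit:
{"api": "apply_moves", "payload": {"increments": [[-0.12,0.001,0.0003,0,0,0,0],[-0.12,0.001,0.0003,0,0,0,0]]}}

```text
time_s: 15.68
ee_pos: [647.2, -70.6, 24.5]
ee_rot: [-179.9, -33.1, 3.9]
force: [-2.7, -0.2, -0.7]
gripper_width: 40.1
gripper_force: 1.7
```

Emit:
{"api": "apply_moves", "payload": {"increments": [[-0.12,0.001,0.0002,0,0,0,0],[-0.12,0.001,0.0002,0,0,0,0]]}}

```text
time_s: 15.85
ee_pos: [648.8, -70.3, 24.3]
ee_rot: [-179.9, -33.1, 3.9]
force: [-5.9, -2.2, 1.2]
gripper_width: 40.1
gripper_force: 2.8
```

Emit:
{"api": "apply_moves", "payload": {"increments": [[-0.12,0.001,0.0001,0,0,0,0],[-0.12,0.001,0.0001,0,0,0,0]]}}

```text
time_s: 16.02
ee_pos: [650.4, -70.2, 24.2]
ee_rot: [-179.9, -33.1, 3.9]
force: [-9.2, -1.5, 2.0]
gripper_width: 40.3
gripper_force: 3.9
```

Emit:
{"api": "apply_moves", "payload": {"increments": [[-0.12,0.001,0.0001,0,0,0,0]]}}

```text
time_s: 16.1
ee_pos: [651.2, -70.2, 24.2]
ee_rot: [-179.9, -33.0, 3.9]
force: [-9.3, -1.6, 3.9]
gripper_width: 40.2
gripper_force: 4.5
```

Emit:
{"api": "apply_moves", "payload": {"increments": [[-0.12,0.001,0.0001,0,0,0,0]]}}

```text
time_s: 16.18
ee_pos: [652.0, -70.2, 24.1]
ee_rot: [-179.9, -33.0, 3.9]
force: [-9.8, -2.2, 3.4]
gripper_width: 40.0
gripper_force: 5.0
```

Emit:
{"api": "apply_moves", "payload": {"increments": [[-0.12,-0.001,0,0,0,0,0],[-0.12,-0.001,0,0,0,0,0],[-0.12,-0.002,-0.0001,0,0,0,0],[-0.12,-0.004,-0.0003,0,0,0,0],[-0.12,-0.006,-0.0005,0,0,0,0]]}}

```text
time_s: 16.6
ee_pos: [640.7, -70.4, 25.5]
ee_rot: [-179.8, -33.3, 4.0]
force: [0.3, 0.0, 1.0]
gripper_width: 40.1
gripper_force: 0.0
```

```bash
python3 - <<'E'
from h import *
from workcell import cams
import pickle
togo((560,-76,24),tool(4.45,0,-1))
T=cams.grab_frame("top");S=cams.grab_frame("scene");pickle.dump((T,S),open("ts8.pkl","wb"))
c=pl(*BAY,[(100.5,0,0)])[0];p=(c[0],c[1],BAY[2])
def prof(f,pts):
    uv=proj(f,pts).astype(np.float32);g=cv2.GaussianBlur(f["color"],(0,0),.6).astype(np.float32)
    return cv2.remap(g,uv[:,0].reshape(1,-1),uv[:,1].reshape(1,-1),cv2.INTER_LINEAR)[0]
d=np.arange(-10,10.01,.5)
def line(f,xs,y):
    o=[]
    for x in xs:
        v=prof(f,pl(*p,[[x,y+e,30] for e in d]))[:,1];gr=np.clip(-np.sign(y)*np.gradient(v),0,None);i=gr.argmax();gr[abs(d-d[i])>2.5]=0;o.append((gr*d).sum()/gr.sum())
    k=np.polyfit(xs,o,1);print(y,"lat0",k[1].round(2),"med",np.median(o).round(2),"deg",np.rad2deg(k[0]).round(2),"sd",np.std(o).round(2))
xs=np.arange(16,76,3)
line(T,xs,48);line(T,xs,-48);line(S,np.arange(-40,76,4),48)
o=[]
for y in(-36,-32,-28,-24,-20,20,24,28,32,36,40):
    v=prof(T,pl(*p,[[80+e,y,30] for e in d]))[:,1];gr=-np.gradient(v);o.append((y,d[gr.argmax()]))
print(np.polyfit(*np.array(o).T,1)*[57.3,1],[x[1] for x in o])
E
```

```text
t 16.6 d [-0.0807, -0.0056, -0.0015] rv [-2.6, 33.19, 0.43] 33.3 F [0.3 0.  1. ] w 40.1 q [-12.  28. 121.  96.   9. -19.]
48 lat0 -0.87 med -0.23 deg 0.89 sd 0.71
-48 lat0 -1.24 med -1.29 deg 0.15 sd 0.81
48 lat0 5.78 med 5.55 deg -1.04 sd 1.15
[0.25247542 6.57488654] [np.float64(7.5), np.float64(7.0), np.float64(7.5), np.float64(5.0), np.float64(5.0), np.float64(6.0), np.float64(6.0), np.float64(6.0), np.float64(8.5), np.float64(8.5), np.float64(5.5)]
```

Emit:
{"api": "apply_moves", "payload": {"increments": [[-0.12,-0.01,-0.0008,0.002,-0.26,3.32,0.04],[-0.3,-0.01,-0.0008,0.002,-0.26,3.32,0.04],[-0.5,-0.01,-0.0008,0.003,-0.26,3.32,0.04],[-0.7,-0.01,-0.0008,0.003,-0.26,3.32,0.04],[-1,-0.01,0,0.005,-0.26,3.32,0.04]]}}

```text
time_s: 17.12
ee_pos: [623.3, -61.7, 31.7]
ee_rot: [-178.2, -27.4, 4.1]
force: [-0.2, 1.0, -1.1]
gripper_width: 16.2
gripper_force: 0.0
```

Emit:
{"api": "apply_moves", "payload": {"increments": [[-1,-0.01,0.002,0.01,-0.26,3.32,0.04],[-1,-0.01,0.002,0.02,-0.26,3.32,0.04],[-1,-0.01,0.002,0.03,-0.26,3.32,0.04],[-1,-0.005,0.002,0.035,-0.26,3.32,0.04],[-1,0,0.002,0.035,-0.26,3.32,0.04]]}}

```text
time_s: 17.53
ee_pos: [593.6, -50.1, 155.2]
ee_rot: [-177.8, -12.7, 4.4]
force: [2.6, 0.3, -0.3]
gripper_width: 0.2
gripper_force: 0.0
```

Emit:
{"api": "apply_moves", "payload": {"increments": [[-1,0,0.002,0.035,0,0,0],[-1,0,0.002,0.035,0,0,0],[-1,0,0.002,0.03,0,0,0],[-1,0,0,0.01,0,0,0],[-1,0,0,0,0,0,0]]}}

```text
time_s: 17.95
ee_pos: [596.9, -44.0, 267.3]
ee_rot: [-177.8, -13.4, 4.5]
force: [0.2, 0.3, -0.1]
gripper_width: 0.5
gripper_force: 0.0
```

```bash
python3 - <<'E'
from h import *
from workcell import status,cams
import pickle
togo(pl(*BAY,[(3.3-16-15,0,252+14)])[0],tool(4.45,0,-1))
print(inbay([*status.state()["ee_pos"][:2],0]))
T=cams.grab_frame("top");S=cams.grab_frame("scene");pickle.dump((T,S),open("ts9.pkl","wb"))
from workcell import finder
for c,f in(("top",T),("scene",S)):
    for x in finder.trace("lamp",c)[:1]:
        m=x["pixels"];print(c,x["score"],x["rect"])
        best=[]
        for th in np.arange(-.3,1.25,.01):
            P=np.vstack([pl(*BAY,lamp(th,r,n)) for r in(10,110) for n in(-6,6)])
            h=cv2.convexHull(proj(f,P).astype(np.float32)).round().astype(int);k=np.zeros(m.shape,np.uint8);cv2.fillConvexPoly(k,h,1);k=k>0
            best.append(((k&m).sum()/(k|m).sum(),th))
        print(sorted(best)[-3:])
E
```

```text
t 17.95 d [0.0225, -0.0147, -0.0013] rv [-3.18, 13.21, -0.25] 13.6 F [ 0.2  0.3 -0.1] w 0.5 q [-8. 13. 93.  6. 62. 75.]
[-48.99  16.39  -4.45]
top 0.56 [303.5, 137.2, 85.8, 24.7]
[(np.float64(0.37847469707769066), np.float64(0.04000000000000031)), (np.float64(0.3813443072702332), np.float64(0.06000000000000033)), (np.float64(0.38596491228070173), np.float64(0.05000000000000032))]
scene 0.57 [252.6, 161.7, 43.1, 56.4]
[(np.float64(0.8854389721627409), np.float64(0.09000000000000036)), (np.float64(0.891005291005291), np.float64(0.06000000000000033)), (np.float64(0.9018987341772152), np.float64(0.05000000000000032))]
```

Emit:
{"api": "apply_moves", "payload": {"increments": [[-1,0,-0.005,0,-1,4.4,0],[-1,0,-0.005,0,-1,4.4,0],[-1,0.005,-0.005,0,-1,4.4,0],[-1,0.008,0,0,0,0,0],[-1,0.009,0,0,0,0,0]]}}

```text
time_s: 18.57
ee_pos: [617.6, -58.7, 261.0]
ee_rot: [-179.6, 0.5, 4.6]
force: [-0.2, 0.4, 0.8]
gripper_width: 0.3
gripper_force: 0.0
```

Emit:
{"api": "apply_moves", "payload": {"increments": [[-1,0.004,0,0,0,0,0],[-1,0.004,0,0,0,0,0],[-1,0.003,0,0,0,0,0]]}}

```text
time_s: 18.82
ee_pos: [627.9, -58.8, 263.2]
ee_rot: [-179.7, 0.4, 4.6]
force: [0.3, 0.2, 0.8]
gripper_width: 0.4
gripper_force: 0.0
```

Emit:
{"api": "apply_moves", "payload": {"increments": [[-1,0.003,0,0,0,0,0]]}}

```text
time_s: 18.9
ee_pos: [630.9, -58.8, 263.6]
ee_rot: [-179.7, 0.4, 4.6]
force: [0.5, 0.1, 0.2]
gripper_width: 0.7
gripper_force: 0.0
```

Emit:
{"api": "apply_moves", "payload": {"increments": [[-1,0.003,0,0,0,0,0]]}}

```text
time_s: 18.98
ee_pos: [632.9, -58.8, 263.6]
ee_rot: [-179.7, 0.5, 4.6]
force: [-4.7, 0.8, 1.8]
gripper_width: 0.4
gripper_force: 2.2
```

```bash
python3 - <<'E'
from h import *
from workcell import status
togo(pl(*BAY,[(67.2-16,0,226.2+14)])[0],tool(4.45,0,-1))
print(inbay([*status.state()["ee_pos"][:2],0]))
E
```

```text
t 18.98 d [0.0652, 0.0063, -0.0234] rv [-0.3, -0.54, -0.19] 0.6 F [-4.7  0.8  1.8] w 0.4 q [-6. 23. 77.  0. 80. 79.]
[-14.26  -1.18  -4.45]
```

Emit:
{"api": "apply_moves", "payload": {"increments": [[-1,0.005,0.0004,0,0,0,0],[-1,0.005,0.0004,-0.0004,0,0,0],[-1,0.0047,0.0004,-0.0008,0,0,0],[-1,0.0047,0.0004,-0.001,0,0,0],[-1,0.0047,0.0004,-0.0011,0,0,0]]}}

```text
time_s: 19.4
ee_pos: [658.2, -56.8, 259.6]
ee_rot: [-179.7, 0.5, 4.6]
force: [-5.0, -0.9, -1.0]
gripper_width: 0.5
gripper_force: 1.9
```

Emit:
{"api": "apply_moves", "payload": {"increments": [[-1,0.0045,0.0004,-0.0015,0,0,0],[-1,0.0045,0.0004,-0.0017,0,0,0],[-1,0.0045,0.0004,-0.0019,0,0,0],[-1,0.0042,0.0003,-0.0023,0,0,0],[-1,0.0042,0.0003,-0.0025,0,0,0]]}}

```text
time_s: 19.82
ee_pos: [680.7, -55.0, 250.2]
ee_rot: [-179.7, 0.3, 4.6]
force: [-3.1, -1.1, 0.7]
gripper_width: 0.5
gripper_force: 1.7
```

Emit:
{"api": "apply_moves", "payload": {"increments": [[-1,0.0041,0.0003,-0.0027,0,0,0],[-1,0.003,0.0002,-0.0022,0,0,0],[-1,0,0,0,0,0,0]]}}

```text
time_s: 20.07
ee_pos: [688.3, -54.4, 244.8]
ee_rot: [-179.7, 0.3, 4.6]
force: [-1.2, 0.3, 1.0]
gripper_width: 0.5
gripper_force: 0.7
```

```bash
cat > l.py <<'E'
from h import *
from workcell import status,cams,finder
import sys
togo(pl(*BAY,[(65.7-18,0,224.9+14)])[0],tool(4.45,0,-1))
s=status.state();x=inbay([*s["ee_pos"][:2],0]);print(x)
from scipy.optimize import brentq
Px,Pz=x[0]+18,s["ee_pos"][2]-14
print("th from tip deg",np.rad2deg(brentq(lambda t:(Px-6)*-np.cos(t)+(Pz-167)*np.sin(t)-6,-.3,1.4)))
for c in("top","scene"):
    f=cams.grab_frame(c)
    for q in finder.trace("lamp",c)[:1]:
        m=q["pixels"];best=[]
        for th in np.arange(-.3,1.25,.01):
            P=np.vstack([pl(*BAY,lamp(th,r,n)) for r in(10,110) for n in(-6,6)])
            h=cv2.convexHull(proj(f,P).astype(np.float32)).round().astype(int);k=np.zeros(m.shape,np.uint8);cv2.fillConvexPoly(k,h,1);k=k>0
            best.append(((k&m).sum()/(k|m).sum(),round(np.rad2deg(th),1)))
        print(c,q["score"],[(round(a,3),b) for a,b in sorted(best)[-5:]])
E
python3 l.py
```

```text
t 20.07 d [0.0063, 0.0016, -0.0059] rv [-0.29, -0.32, -0.2] 0.5 F [-1.2  0.3  1. ] w 0.5 q [-6. 29. 71.  0. 81. 80.]
[41.33 -1.14 -4.45]
th from tip deg 44.01503887034707
top 0.7 [(np.float64(0.2), np.float64(6.9)), (np.float64(0.2), np.float64(4.6)), (np.float64(0.202), np.float64(5.2)), (np.float64(0.202), np.float64(5.7)), (np.float64(0.205), np.float64(6.3))]
scene 0.91 [(np.float64(0.796), np.float64(43.5)), (np.float64(0.796), np.float64(44.1)), (np.float64(0.796), np.float64(44.7)), (np.float64(0.802), np.float64(42.4)), (np.float64(0.802), np.float64(43.0))]
```

Emit:
{"api": "apply_moves", "payload": {"increments": [[-1,0.0033,0.0002,-0.0028,0,0,0],[-1,0.003,0.0002,-0.003,0,0,0],[-1,0,0,0,0,0,0]]}}

```text
time_s: 20.52
ee_pos: [694.5, -54.0, 239.6]
ee_rot: [-179.7, 0.3, 4.6]
force: [-0.8, -0.1, 2.6]
gripper_width: 0.4
gripper_force: 1.2
```

```bash
python3 l.py
```

```text
t 20.52 d [0.0, 0.0012, -0.0007] rv [-0.29, -0.28, -0.2] 0.4 F [-0.8 -0.1  2.6] w 0.4 q [-6. 29. 70.  0. 81. 80.]
[47.58 -1.23 -4.45]
th from tip deg 49.61682458876467
top 0.95 [(np.float64(0.132), np.float64(9.7)), (np.float64(0.132), np.float64(8.0)), (np.float64(0.132), np.float64(8.6)), (np.float64(0.133), np.float64(7.4)), (np.float64(0.134), np.float64(9.2))]
scene 0.73 [(np.float64(0.726), np.float64(48.7)), (np.float64(0.728), np.float64(45.3)), (np.float64(0.744), np.float64(47.0)), (np.float64(0.752), np.float64(47.6)), (np.float64(0.752), np.float64(48.1))]
```

Emit:
{"api": "apply_moves", "payload": {"increments": [[-1,-0.004,0,0.005,0,0,0],[-1,-0.02,0,0.02,0,0,0],[-1,-0.035,0,0.015,0,0,0],[-1,-0.04,0,0,0,0,0],[-1,-0.04,0,0,0,0,0]]}}

```text
time_s: 21.13
ee_pos: [553.4, -54.2, 280.4]
ee_rot: [-179.7, 0.3, 4.7]
force: [0.4, 0.4, -0.1]
gripper_width: 0.5
gripper_force: 0.0
```

Emit:
{"api": "apply_moves", "payload": {"increments": [[-1,-0.03,0,0,0,0,0],[-1,-0.03,0,0,0,0,0],[-1,-0.03,0,0,0,0,0],[-1,0,0,0,0,0,0]]}}

```text
time_s: 21.47
ee_pos: [458.9, -53.8, 280.1]
ee_rot: [-179.7, 0.5, 4.6]
force: [-0.0, 0.3, -0.9]
gripper_width: 0.2
gripper_force: 0.0
```

```bash
cat >> l.py <<'E'
# free-edge location in top view: bright white edge strip -> profile of panel edges along bay x
import pickle
T=cams.grab_frame("top");S=cams.grab_frame("scene");pickle.dump((T,S),open("tsl.pkl","wb"))
for n,f in(("T",T),("S",S)):
  g=cv2.GaussianBlur(f["color"],(0,0),.6).astype(np.float32)
  sc=[]
  for th in np.deg2rad(np.arange(40,60,.5)):
    # step across free edge: mean of |intensity diff| between just outside and inside the far top corner line (n=+6)
    tot=0
    for y in np.linspace(-80,80,41):
        if abs(y)<6:continue
        P=[]
        for e in(-3,3): P.append([6+(110+e)*np.sin(th)+0*np.cos(th),y,167+(110+e)*np.cos(th)])
        uv=proj(f,pl(*BAY,P)).astype(np.float32);v=cv2.remap(g,uv[:,0].reshape(1,-1),uv[:,1].reshape(1,-1),cv2.INTER_LINEAR)[0]
        tot+=(v[0]-v[1])[1]
    sc.append((round(tot/38,1),round(np.rad2deg(th),1)))
  print(n,sorted(sc)[-6:])
E
python3 l.py
```

```text
t 21.47 d [0.2357, 0.001, -0.0412] rv [-0.29, -0.57, -0.17] 0.7 F [-0.   0.3 -0.9] w 0.2 q [-8.  7. 98.  0. 76. 77.]
[-187.35   17.24   -4.45]Traceback (most recent call last):
  File "l.py", line 8, in <module>
    print("th from tip deg",np.rad2deg(brentq(lambda t:(Px-6)*-np.cos(t)+(Pz-167)*np.sin(t)-6,-.3,1.4)))
                                       ~~~~~~^^^^^^^^^^^^^^^^^^^^^^^^^^^^^^^^^^^^^^^^^^^^^^^^^^^^^^^^^
    r = _zeros._brentq(f, a, b, xtol, rtol, maxiter, args, full_output, disp)
ValueError: f(a) and f(b) must have different signs
```

```bash
sed -i '/th from tip/d' l.py; python3 l.py; python3 - <<'E'
# front-edge check: white rail of the roof along bay x in top view, brightness profile at z=156 & lamp profile at y=+-60
from h import *
import pickle
T,S=pickle.load(open("tsl.pkl","rb"))
g=cv2.GaussianBlur(T["color"],(0,0),.5).astype(np.float32)
def prof(ys,z,xs):
    o=0
    for y in ys:
        uv=proj(T,pl(*BAY,[[x,y,z] for x in xs])).astype(np.float32);o=o+cv2.remap(g,uv[:,0].reshape(1,-1),uv[:,1].reshape(1,-1),cv2.INTER_LINEAR)[0]
    return (o/len(ys)).round().astype(int)
xs=np.arange(-14,14,2);print("front",list(zip(xs.tolist(),prof([-125,-120,-115,115,120,125],153,xs)[:,1].tolist())))
xs=np.arange(30,130,4);print("lamp@z237.7",list(zip(xs.tolist(),prof([-60,-40,-30,30,40,60],237.7,xs).tolist())))
xs=np.arange(225,270,3);print("back",list(zip(xs.tolist(),prof([-60,-40,40,60],156,xs)[:,1].tolist())))
E
```

```text
t 21.47 d [0.2357, 0.001, -0.0412] rv [-0.29, -0.57, -0.17] 0.7 F [-0.   0.3 -0.9] w 0.2 q [-8.  7. 98.  0. 76. 77.]
[-187.35   17.24   -4.45]
top 0.74 [(np.float64(0.848), np.float64(46.4)), (np.float64(0.848), np.float64(47.0)), (np.float64(0.848), np.float64(47.6)), (np.float64(0.848), np.float64(45.8)), (np.float64(0.851), np.float64(49.3))]
scene 0.77 [(np.float64(0.824), np.float64(51.0)), (np.float64(0.832), np.float64(49.3)), (np.float64(0.832), np.float64(49.8)), (np.float64(0.832), np.float64(50.4)), (np.float64(0.834), np.float64(48.7))]
T [(np.float32(77.9), np.float64(48.5)), (np.float32(79.1), np.float64(51.0)), (np.float32(80.5), np.float64(49.0)), (np.float32(81.1), np.float64(50.5)), (np.float32(81.9), np.float64(49.5)), (np.float32(82.0), np.float64(50.0))]
S [(np.float32(29.6), np.float64(53.0)), (np.float32(31.3), np.float64(50.5)), (np.float32(35.8), np.float64(52.5)), (np.float32(36.9), np.float64(51.0)), (np.float32(39.5), np.float64(52.0)), (np.float32(39.9), np.float64(51.5))]
front [(-14, 55), (-12, 55), (-10, 54), (-8, 55), (-6, 58), (-4, 67), (-2, 80), (0, 99), (2, 131), (4, 167), (6, 198), (8, 209), (10, 195), (12, 165)]
lamp@z237.7 [(30, [228, 222, 216]), (34, [227, 222, 216]), (38, [227, 222, 216]), (42, [226, 221, 216]), (46, [227, 221, 216]), (50, [229, 224, 218]), (54, [238, 233, 226]), (58, [241, 236, 230]), (62, [241, 236, 229]), (66, [242, 236, 230]), (70, [242, 236, 230]), (74, [242, 236, 230]), (78, [242, 236, 230]), (82, [242, 237, 232]), (86, [238, 235, 231]), (90, [214, 187, 178]), (94, [200, 142, 129]), (98, [202, 139, 125]), (102, [203, 140, 126]), (106, [203, 141, 126]), (110, [203, 139, 125]), (114, [197, 128, 118]), (118, [186, 114, 110]), (122, [185, 115, 113]), (126, [187, 119, 118])]
back [(225, 112), (228, 112), (231, 114), (234, 126), (237, 145), (240, 159), (243, 176), (246, 188), (249, 181), (252, 172), (255, 169), (258, 170), (261, 170), (264, 170), (267, 171)]
```

```bash
python3 -c "
from workcell import env
print(env.job_done())"
```

```text
the job is handed in; nothing more can be done
None
```

I handed the job in at about 21 s. The cradle was pushed to the bumper (pressed in about 4 mm, contact not rechecked after backing off), within about 2 mm of centre and 1° of straight. The lamp is at about 50°, and neither the boat nor, by the force readings, any bystander was touched.

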